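# Load the tin magazine and issue the first tin

### The job

Get the gravity-feed tin magazine ready: draw its orange pusher fully back and turn the black knob until the white pointer of the yellow stop is in line with the red mark. Then load every tin on the bench into the tower, upright, so that they will come out in the order red, yellow, green, blue (some colours may be missing, red never is). Finally push the pusher fully across once to issue the red tin, stand that tin upright in the black tray, and only then draw the pusher fully back so that the others drop, leaving the stop on its mark and the other things on the bench where they are.

Things in the scene. Friction and masses are not known exactly. Their poses are not given: they have to be found in the camera images.
- magazine: Fixed tin magazine with grey base, 370 mm long along its y. Origin on the tower's axis at bench level, z up. Channel floor 8 mm up. A blue deck (92 mm square, top 44 mm up) has a 67 mm square hole on the axis. Under the tower the lowest tin rests on the channel floor (centre 21 mm up), each next 26 mm higher, the lowest leaving along -y under the deck.
- tower_mouth (a point): Centre of the tower's open top, 149 mm over the bench; axes as the magazine's. Four upright 8 mm steel rods stand at x, y = +-24.6 mm from the deck up, flaring out by 8 mm over the last 19 mm; tins slip down between them with about 3 mm to spare. The gaps between rods, 41 mm clear, face +-x and +-y: fingers reach into them with a tin held across x or y.
- apron (a point): Where an issued tin stands: 8 mm up on the open apron, 115 mm along -y from the tower's axis; axes as the magazine's. There it can be taken across x from above; along y the pusher's bar and block are too close beside it.
- pusher (a joint): Slide of the orange pusher: a block (top 23 mm over the channel floor, carries the upper tins while it is across) and a 14 mm high bar in front of it; the lowest tin stands in the pocket between them and goes with it both ways. 0 = drawn fully back to the magazine's +y end, which clears the space under the tower; 0.118 m = pushed fully across towards -y. It stays where it is left; 1.5 N of friction.
- pusher_handle (a point): Grip point of the pusher's upright black handle, a post 18 mm across whose top is 14 mm above this point and which is free for 20 mm below it. It stands 95 mm in front (-x) of the tower's axis line and moves with the pusher along the magazine's y (at y = +100 mm when fully back, -18 mm when fully across).
- stop_knob (a joint): Knob angle, rad, 0 to 4.5; grows clockwise seen from above. Stays where it is left.
- stop_knob_grip (a point): Grip point of the stop's black knob, on its upright axis; its grip bar lies along this x, 46 mm long, 14 mm wide, its top 7 mm above this point and 25 mm deep below it; under it a 48 mm disc and a 72 mm base disc. Light (0.03 N m).
- pointer (a point): Tip of the white pointer on the yellow stop plate at the end of the apron. The knob drives it: it moves 13.3 mm per radian, along the magazine's -y (away from the tower) as the knob turns clockwise. At low knob values the stop stands in the way of an issued tin. Axes as the magazine's.
- mark_tip (a point): Tip of the red mark on the scale strip in front of the pointer's path; fixed to the magazine. The pointer is in line with it when both have the same place along the magazine's y. Axes as the magazine's.
- tin_red_center (a point): Centre of the flat round tin with the red lid, 56 mm across, 26 mm high, about 120 g, aluminium below; stands upright on the bench; z up through the lid. Always present.
- tin_yellow_center (a point): Centre of the flat round tin with the yellow lid, 56 mm across, 26 mm high, about 120 g, aluminium below; stands upright on the bench; z up through the lid. May be absent.
- tin_green_center (a point): Centre of the flat round tin with the green lid, 56 mm across, 26 mm high, about 120 g, aluminium below; stands upright on the bench; z up through the lid. May be absent.
- tin_blue_center (a point): Centre of the flat round tin with the blue lid, 56 mm across, 26 mm high, about 120 g, aluminium below; stands upright on the bench; z up through the lid. May be absent.
- tray_floor (a point): Centre of the inner floor of the fixed black tray, 3 mm above the bench. Inside it is 118 mm along this x and 274 mm along this y; walls 3 to 4 mm thick rise 48 mm above the bench.
- jar_screws: Bystander: screw-top jar of screws with yellow lid, 68 mm across, 95 mm high; origin under its centre.
- tape_measure: Bystander: yellow tape measure, 38 x 89 x 62 mm; origin underneath.
- pliers: Bystander: red-handled pliers lying flat, 161 mm long; origin underneath.
Things that resemble listed ones, but are neither listed nor needed, are in the scene too. Leave any brown or turquoise look-alike of the part that bears tin_yellow_center alone.

How it is judged:
By the outcome, as a careful person would: the job done as asked, in the order asked, and still so for the second after the job is handed in, with the robot touching nothing.
Of tin_yellow, tin_green, tin_blue only 1 to 3 are there at a start; the rules pass over those that are not, and their reading is None.
At some moment in a run one of tin_red, tin_yellow, tin_green, tin_blue may be knocked a few centimetres aside while the robot is not near it.
It also fails if it takes over 210 s, if anything falls off the work surface, if the arm or the gripper's body presses on something with over 40 N, if the wrist force passes 120 N, or if a joint passes its speed limit or range.

### The arm

A 7-joint arm with a two-finger parallel gripper is mounted at the origin on a cart in front of the work surface, level with it; the furniture and walls round the work are solid. World frame = base frame: x ahead of the robot, y to its left, z up, the work surface at z = 0. Lengths are in m, angles in rad, forces in N, time in s.
With the tool pointing down it reaches from about 0.4 to 0.85 m from the base axis. Payload 10.4 kg.
Tool frame: the origin (TCP) lies between the finger pads; the fingertips stand 11 mm ahead of it and the grasp point (between the pads) lies 8 mm behind it (tip_reach is the distance from the TCP to the fingertips, in m); z points along the fingers, y is the line along which they close (so a half turn about z gives the same grasp; the last joint's range is limited). The gripper opens to 85 mm and grips with 20 to 120 N. Pads are 22 mm wide; open, the fingers measure 114 mm over their backs; the gripper's body (76 mm by 85 mm) begins 54 mm behind the grasp point. The pads swing forward as they close: fully open they stand 13 mm farther back than shut.
Start: joints at [-1.224, 0.332, -0.065, 1.46, 0.022, 1.35, -0.088], TCP at [0.226, 0.583, 0.242] pointing down, gripper open.
Joint ranges: [-2.6, 2.6], [-0.5, 2.12], [-1.47, 1.34], [0.16, 2.42], [-1.27, 4.41], [0.06, 2.06], [-2.6, 2.6]. Speed limits (rad/s): [2.22, 2.22, 2.79, 2.79, 3.14, 3.14, 3.14].

### API

Orientations are given as a unit quaternion [x, y, z, w].
In Python, from workcell import * gives the robot as it stands.
- The arm moves only by the shell command python3 -m inch 'ROWS' [OPENING] [FORCE]. ROWS is JSON, a list of rows, each an object with "slide": the shift along the world's x, y, z in m, a list of three; "yaw": the turn about the world's z in rad. A call has 1 to 20 rows; each row is the pose to reach, as a shift and turn from the pose commanded when the call began; what a row does not reach only later rows make up. A row lasts 1/12 s, in which the tool goes at most 41.7 mm and 7.16 degrees, less where a joint would pass 70% of its speed; a pose out of reach is approached as far as the arm can. A call with a gripper value outside its range is refused whole. OPENING is the closure in counts, from 0 (fully open) to 255 (shut), set as the call begins (- or left out, the last holds). The fingers move at their own pace and stop on an object; FORCE is the grip in N (left out, the last holds). Time passes only in rows, so rows that repeat a pose let the fingers close. It gives the time, the measured TCP pose, the force, the opening and the grip force at its end, in the units of the state.
- get_obs(): the state, without advancing time (a new reading comes with each control period).
- camera(name): name is "side" or "top"; returns a dict with "frame" (400x640x3 uint8, red, green, blue), "fx", "fy", "cx", "cy" (pixels), "extrinsics" (4x4, takes a point from world to camera coordinates). Camera axes: x right, y down, z forward; pixel columns grow to the right and rows downward; lengths in m; the calibration is good to about 2 mm. A picture is of the moment at which its call begins. There is no depth.
- hand_in(): hands the job in; it is judged then, once.
The state is a dict: "clock": time; "joint_pos": joint angles; "joint_velocities": joint speeds; "tau": joint torques, N m; "position": TCP position; "ee_rot": TCP orientation; "ft_force": force on the tool from outside, world axes, zero at the start; "torque": the same for the moment, N m; "grip_width": opening from 0.0 (shut) to 1.0 (fully open); "grasp_force": force on a finger pad.
Only numpy, scipy, OpenCV 4.12 (cv2) and the standard library are available. Lean on these libraries where they do the work, as an engineer would, in place of code of your own. Each camera call takes 0.05 s, during which the arm holds its last target. There are 200 camera calls.

## Working session

There is one attempt and no reset: what is moved stays moved. The work goes in short steps, Python scripts to look and compute and a shell command to move; the robot and the scene stay as the last step left them, time stands still between calls to the robot, and variables do not carry over. Pictures are saved under pics/ and viewed, at most 14 in all, crops included, and the job is handed in when it is done.

```bash
mkdir -p pics; ls; python3 - <<'E'
from workcell import *
import cv2,numpy as np
np.set_printoptions(precision=4,suppress=True)
for n in("top","side"):
    c=camera(n); cv2.imwrite(f"pics/{n}0.png",cv2.cvtColor(c["frame"],cv2.COLOR_RGB2BGR))
    print(n,c["fx"],c["fy"],c["cx"],c["cy"]);print(c["extrinsics"]); 
o=get_obs();print(o)
E
```

```text
pics
top 391.9859463055373 391.9859463055373 314.36812234902 207.25498969361473
[[ 0.0078 -1.     -0.      0.0371]
 [-0.9899 -0.0077 -0.1412  0.5351]
 [ 0.1412  0.0011 -0.99    1.1913]
 [ 0.      0.      0.      1.    ]]
side 464.7594860708215 464.7594860708215 315.56537534278533 200.5249310615292
[[-0.9983 -0.0545 -0.0187  0.5218]
 [-0.0046  0.3988 -0.917   0.0857]
 [ 0.0574 -0.9154 -0.3983  1.7016]
 [ 0.      0.      0.      1.    ]]
{'clock': 0.1, 'joint_pos': array([-1.2236,  0.3328, -0.0647,  1.4608,  0.0216,  1.3499, -0.0885]), 'joint_velocities': array([ 0.0013, -0.0021, -0.0007, -0.0039, -0.0003,  0.0006,  0.0005]), 'tau': array([  0.0002, -62.6738,   0.0485, -39.2435,   0.0163,   0.0069,
         0.    ]), 'position': array([0.2258, 0.5824, 0.2416]), 'ee_rot': array([ 0.1839,  0.983 , -0.0007, -0.0001]), 'ft_force': array([-0.3412,  0.4172,  0.1611]), 'torque': array([ 0.0193,  0.0243, -0.0087]), 'grasp_force': 0.0, 'grip_width': 0.999814522352098}
```

View pics/top0.png

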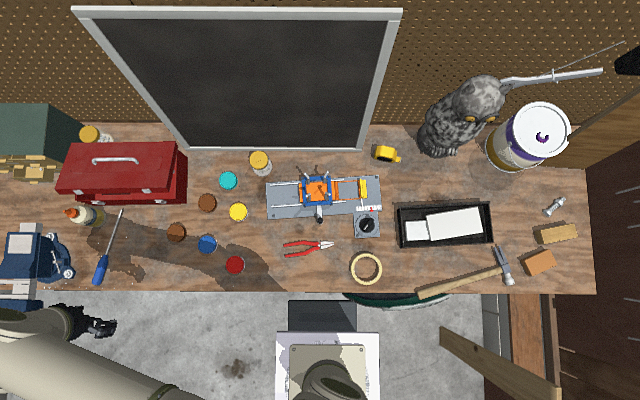

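View pics/side0.png

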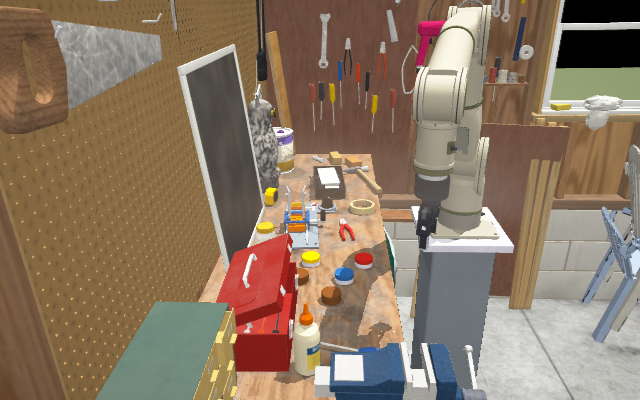

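The top view shows the red tin at (235,265), yellow at (238,211) and blue at (207,243). There is no green tin. The look-alikes are brown at (207,203) and (177,232) and turquoise at (228,180). The yellow lid at (259,160) is the jar. The magazine is around (317,190), the knob at (366,225) and the tray at (445,224).

```bash
python3 - <<'E'
import cv2
t=cv2.imread("pics/top0.png"); s=cv2.imread("pics/side0.png")
cv2.imwrite("pics/c1.png",cv2.resize(t[160:250,255:395],None,fx=5.7,fy=5.7,interpolation=cv2.INTER_CUBIC))
a=cv2.resize(t[140:290,160:290],None,fx=3,fy=3,interpolation=cv2.INTER_CUBIC)
b=cv2.resize(t[190:265,385:510],None,fx=3.1,fy=3.1,interpolation=cv2.INTER_CUBIC)
import numpy as np
im=np.zeros((460,800,3),np.uint8);im[:a.shape[0],:a.shape[1]]=a;im[:b.shape[0],400:400+b.shape[1]]=b[:,:400]
cv2.imwrite("pics/c2.png",im)
E
```

```text
(no output)
```

View pics/c1.png

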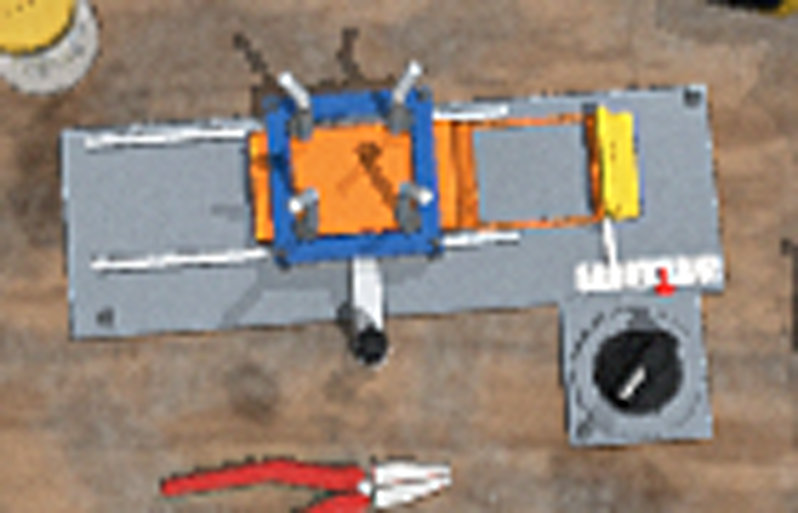

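View pics/c2.png

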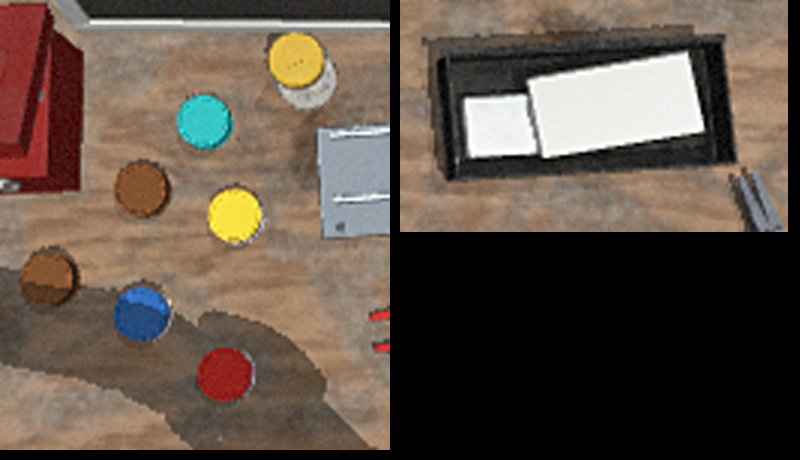

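Crop 1 shows the pusher part-way across: handle top at crop (370,345), pointer tip at (612,262), red mark at (665,275), and the knob at (638,373) with a white line running to the lower left. Crop 2 confirms yellow, blue and red tins plus turquoise and two brown look-alikes. There are two white objects in the tray.

```bash
cat > h.py <<'E'
import cv2,numpy as np
from workcell import *
np.set_printoptions(precision=4,suppress=True)
_C={}
def shot(n,save=None):
    c=camera(n);_C[n]=c
    if save: cv2.imwrite(save,cv2.cvtColor(c["frame"],cv2.COLOR_RGB2BGR))
    return c
def ray(c,u,v):
    R=c["extrinsics"][:3,:3];t=c["extrinsics"][:3,3]
    d=R.T@np.array([(u-c["cx"])/c["fx"],(v-c["cy"])/c["fy"],1]);return -R.T@t,d
def onz(c,u,v,z):
    o,d=ray(c,u,v);return o+d*(z-o[2])/d[2]
def tri(c1,p1,c2,p2):
    o1,d1=ray(c1,*p1);o2,d2=ray(c2,*p2)
    A=np.stack([d1,-d2],1);s=np.linalg.lstsq(A,o2-o1,rcond=None)[0]
    a=o1+s[0]*d1;b=o2+s[1]*d2;return (a+b)/2,np.linalg.norm(a-b)
def proj(c,p):
    q=c["extrinsics"][:3,:3]@np.asarray(p)+c["extrinsics"][:3,3]
    return np.array([c["fx"]*q[0]/q[2]+c["cx"],c["fy"]*q[1]/q[2]+c["cy"]])
HUE={'red':(174,6),'yellow':(24,32),'green':(45,80),'blue':(103,118)}
def mask(c,lo,hi,smin=120,vmin=50):
    h=cv2.cvtColor(c["frame"],cv2.COLOR_RGB2HSV);H=h[...,0]
    k=(H>=lo)&(H<=hi) if lo<hi else (H>=lo)|(H<=hi)
    return (k&(h[...,1]>smin)&(h[...,2]>vmin)).astype(np.uint8)
def blobs(m,amin=30):
    n,l,s,ce=cv2.connectedComponentsWithStats(m)
    return [(ce[i],s[i]) for i in range(1,n) if s[i][4]>=amin]
E
python3 - <<'E'
from h import *
c=shot("top");s=shot("side")
for n,(a,b) in HUE.items():
    for ce,st in blobs(mask(c,a,b)):
        if 160<ce[0]<500 and 140<ce[1]<290: print(n,ce,st,onz(c,*ce,.026))
# deck
m=mask(c,100,118,120,60);m[:,:280]=0;m[:,350:]=0;m[:160]=0;m[230:]=0
r=cv2.minAreaRect(np.argwhere(m)[:,::-1].astype(np.float32));B=cv2.boxPoints(r)
print(r);P=np.array([onz(c,*b,.044) for b in B]);print(P,P.mean(0))
# crop-based points
cr=lambda x,y:(255+x/5.7-.4,160+y/5.7-.4)
for k,(p,z) in dict(b1=((62,130),.006),b2=((75,338),.006),b3=((707,86),.006),b4=((723,292),.006),ptr=((612,262),.012),mark=((665,275),.012),knob=((638,373),.04),handle=((370,348),.06)).items(): print(k,cr(*p),onz(c,*cr(*p),z))
f=cv2.cvtColor(s["frame"],cv2.COLOR_RGB2BGR)
cv2.imwrite("pics/c3.png",cv2.resize(f[160:255,255:385],None,fx=6,fy=6,interpolation=cv2.INTER_CUBIC))
E
```

```text
red [302.1614 247.5236] [283 240  37  18 254] [0.4092 0.0784 0.026 ]
red [234.2824 264.4542] [226 256  18  18 262] [0.3553 0.2883 0.026 ]
yellow [386.6752 151.3675] [380 146  14  11 117] [ 0.7208 -0.1911  0.026 ]
yellow [363.     188.2353] [360 179   7  19 102] [ 0.599  -0.1134  0.026 ]
yellow [237.6318 211.2364] [230 203  17  17 220] [0.5219 0.2838 0.026 ]
blue [316.4053 194.1894] [302 176  31  30 264] [0.5785 0.0351 0.026 ]
blue [316.2593 177.8333] [310 176  14   5  54] [0.6317 0.0359 0.026 ]
blue [206.4146 244.1626] [198 236  18  18 246] [0.4173 0.3777 0.026 ]
((316.7953796386719, 190.31690979003906), (28.7889404296875, 29.177228927612305), 86.8201675415039)
[[ 0.6308  0.0828  0.044 ]
 [ 0.6367 -0.0091  0.044 ]
 [ 0.545  -0.0143  0.044 ]
 [ 0.5392  0.0767  0.044 ]] [0.5879 0.034  0.044 ]
b1 (265.4771929824562, 182.40701754385964) [0.6196 0.2007 0.006 ]
b2 (267.7578947368421, 218.8982456140351) [0.5005 0.1904 0.006 ]
b3 (378.63508771929827, 174.6877192982456) [ 0.6481 -0.1672  0.006 ]
b4 (381.44210526315794, 210.8280701754386) [ 0.5294 -0.1744  0.006 ]
ptr (361.9684210526316, 205.56491228070175) [ 0.5451 -0.1112  0.012 ]
mark (371.26666666666665, 207.84561403508772) [ 0.538  -0.1409  0.012 ]
knob (366.52982456140353, 225.03859649122805) [ 0.4799 -0.1215  0.04  ]
handle (319.51228070175443, 220.65263157894736) [0.4903 0.0251 0.06  ]
```

View pics/c3.png

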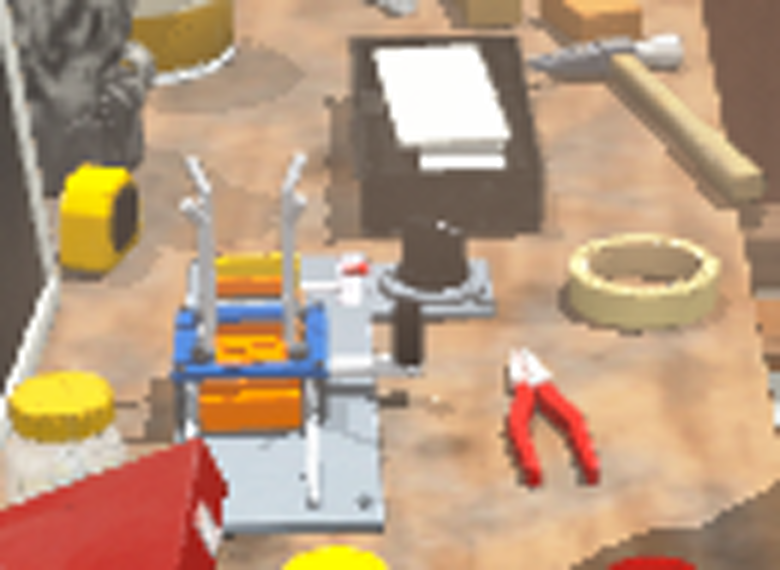

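The side crop shows the tray at crop (450,130) with flat white things in it, the knob stem at (432,255), the handle at (408,330), and the red mark with the white pointer at (355,275). I'll triangulate heights from both views.

```bash
python3 - <<'E'
from h import *
c=shot("top");s=shot("side")
t2=lambda x,y:(385+(x-400)/3.1-.4,190+y/3.1-.4)
t1=lambda x,y:(255+x/5.7-.4,160+y/5.7-.4)
s3=lambda x,y:(255+x/6-.4,160+y/6-.4)
for k,a,b in [("bigNL",t2(527,80),s3(400,140)),("bigNR",t2(543,158),s3(510,138)),("bigFL",t2(687,52),s3(375,47)),("bigFR",t2(704,132),s3(470,45)),
 ("handletop",t1(370,345),s3(408,302)),("knobtop",t1(638,373),s3(432,232)),("mark",t1(665,275),s3(352,268)),("ptr",t1(612,262),s3(337,290)),
 ("rimNL",t2(440,50),s3(362,165)),("rimFL",t2(722,38),s3(350,38)),("rimFR",t2(735,160),s3(523,38)),("rimNR",t2(450,180),s3(545,165)),
 ("smallNR",t2(467,158),s3(505,165)),("rodTL",t1(285,78),s3(185,205))]:
    print(k,*tri(c,a,s,b))
E
```

```text
bigNL [ 0.5128 -0.3061  0.04  ] 0.0026563654167001466
bigNR [ 0.4345 -0.3207  0.0361] 0.00220015857889729
bigFL [ 0.5394 -0.4622  0.0554] 0.0008765446890655758
bigFR [ 0.4635 -0.4767  0.0517] 0.008008976284223653
handletop [0.493  0.0252 0.0647] 0.0032350605406063736
knobtop [ 0.4821 -0.1204  0.048 ] 0.00599454059254523
mark [ 0.5386 -0.1408  0.0132] 0.0015157572210592522
ptr [ 0.5465 -0.1115  0.0103] 0.0021394317851515313
rimNL [ 0.5374 -0.2154  0.0574] 0.002771082595500538
rimFL [ 0.558  -0.5011  0.0486] 0.006998563076314263
rimFR [ 0.4296 -0.5076  0.0471] 0.005414732076054656
rimNR [ 0.4105 -0.223   0.0545] 0.0010255251719928735
smallNR [ 0.4354 -0.2423  0.0465] 0.0063214430224613335
rodTL [0.6197 0.0702 0.1462] 0.002612901358173778
```

```bash
python3 - <<'E'
import cv2,numpy as np
t=cv2.imread("pics/top0.png"); s=cv2.imread("pics/side0.png")
a=cv2.resize(t[195:255,392:500],None,fx=7,fy=5,interpolation=cv2.INTER_CUBIC)
b=cv2.resize(s[160:205,305:355],None,fx=10,fy=6.4,interpolation=cv2.INTER_CUBIC)
im=np.zeros((600,760,3),np.uint8);im[:300,:756]=a;im[305:305+b.shape[0],:500]=b
im=np.clip(255*(im/255.)**.6,0,255).astype(np.uint8)
cv2.imwrite("pics/c4.png",im)
E
```

```text
(no output)
```

View pics/c4.png

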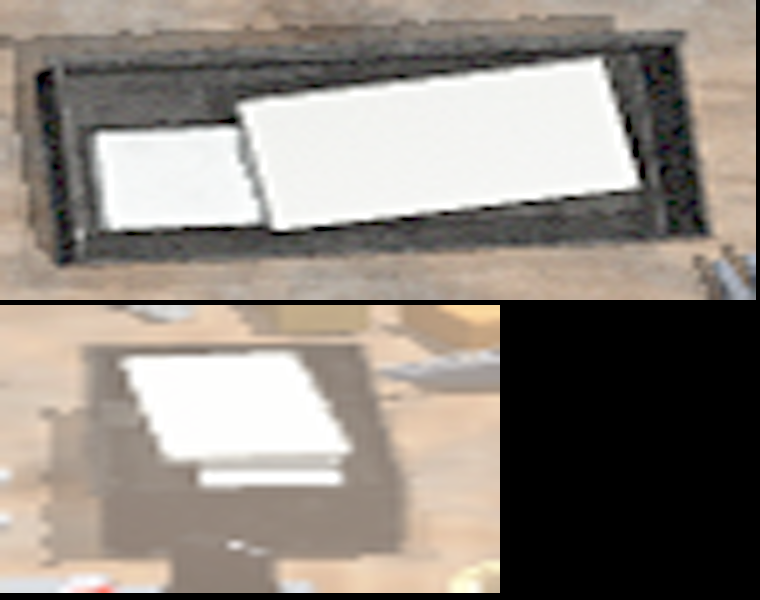

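The tray holds a low flat white piece at crop (175,180) and a thicker white box at (440,145).

```bash
python3 - <<'E'
from h import *
c=shot("top");s=shot("side")
h=-.5+.5
for k,a,b in [("smFR",(429,239.8),(339,185.6)),("smFL",(426,220.3),(325,185.6)),("NL",(426,215.3),(321.2,184)),("NR",(430.6,240.7),(339.7,183.2)),("FL",(477.4,206.1),(317,167.8)),("FR",(483.1,232.1),(334.2,167)),("rimNL",(398,208.5),(315,188)),("rimNR",(400.5,247.4),(345,188.2))]:
    print(k,*tri(c,a,s,b),'z0',onz(c,*a,.005)[:2],'z48',onz(c,*a,.048)[:2], )
print('small near', onz(c,392+93/7,195+130/5,.02), onz(c,392+105/7,195+230/5,.02))
E
```

```text
smFR [ 0.4374 -0.3193  0.0228] 0.0016012005893096802 z0 [ 0.4377 -0.3244] z48 [ 0.435  -0.3119]
smFL [ 0.4981 -0.311   0.0259] 0.0007325170653876417 z0 [ 0.5    -0.3169] z48 [ 0.4952 -0.3046]
NL [ 0.5136 -0.3092  0.0339] 0.002060630266633989 z0 [ 0.5162 -0.3174] z48 [ 0.5108 -0.3051]
NR [ 0.4342 -0.3211  0.0332] 0.0020053711612958644 z0 [ 0.4349 -0.3294] z48 [ 0.4323 -0.3167]
FL [ 0.5403 -0.4639  0.0531] 0.00025531704266716263 z0 [ 0.5473 -0.484 ] z48 [ 0.5409 -0.466 ]
FR [ 0.4607 -0.4778  0.052 ] 0.001958708808599012 z0 [ 0.4636 -0.4979] z48 [ 0.46   -0.4794]
rimNL [ 0.5335 -0.218   0.0518] 0.005036757204431958 z0 [ 0.5375 -0.228 ] z48 [ 0.5315 -0.2188]
rimNR [ 0.4119 -0.2235  0.0494] 0.0017590627915944467 z0 [ 0.4129 -0.2332] z48 [ 0.4111 -0.2238]
small near [ 0.4956 -0.247   0.02  ] [ 0.4324 -0.2508  0.02  ]
```

```bash
python3 -m inch '[{"slide":[0.1,-0.2,0],"yaw":0.2},{"slide":[0.1,-0.2,0],"yaw":0.2},{"slide":[0.1,-0.2,0],"yaw":0.2},{"slide":[0.1,-0.2,0],"yaw":0.2},{"slide":[0.1,-0.2,0],"yaw":0.2},{"slide":[0.1,-0.2,0],"yaw":0.2},{"slide":[0.266,-0.557,0],"yaw":0.443},{"slide":[0.266,-0.557,0],"yaw":0.443},{"slide":[0.266,-0.557,0],"yaw":0.443},{"slide":[0.266,-0.557,0],"yaw":0.443},{"slide":[0.266,-0.557,0],"yaw":0.443},{"slide":[0.266,-0.557,0],"yaw":0.443},{"slide":[0.266,-0.557,0],"yaw":0.443},{"slide":[0.266,-0.557,0],"yaw":0.443},{"slide":[0.266,-0.557,0],"yaw":0.443},{"slide":[0.266,-0.557,0],"yaw":0.443},{"slide":[0.266,-0.557,0],"yaw":0.443},{"slide":[0.266,-0.557,-0.05],"yaw":0.443},{"slide":[0.266,-0.557,-0.1],"yaw":0.443},{"slide":[0.266,-0.557,-0.1],"yaw":0.443}]' 90 40; python3 -c "
from h import *
o=get_obs();print(o['joint_pos'],o['position'],o['ee_rot'],o['grip_width'])"
```

```text
clock: 2.07
position: [0.4895, 0.0257, 0.138]
ee_rot: [-0.037, 0.999, -0.0, -0.002]
ft_force: [0.1, 1.3, -0.9]
grip_width: 0.645
grasp_force: 0.0
[-0.551   0.1264  0.4353  1.9554 -0.0601  1.0769  1.5541] [0.4895 0.0257 0.138 ] [-0.0366  0.9993 -0.0003 -0.0023] 0.6447486654997269
```

```bash
python3 -m inch '[{"slide":[0.002,0,-0.04]},{"slide":[0.002,0,-0.07]},{"slide":[0.002,0,-0.09]},{"slide":[0.002,0,-0.093]},{"slide":[0.002,0,-0.093]}]' && python3 -c "
from h import *
s=shot('side');f=cv2.cvtColor(s['frame'],cv2.COLOR_RGB2BGR)
cv2.imwrite('pics/d1.png',cv2.resize(f[150:255,255:385],None,fx=5.7,fy=5.7,interpolation=cv2.INTER_CUBIC))"
```

```text
invalid input
```

Rows need a yaw each.

```bash
python3 -m inch '[{"slide":[0.002,0,-0.04],"yaw":0},{"slide":[0.002,0,-0.07],"yaw":0},{"slide":[0.002,0,-0.09],"yaw":0},{"slide":[0.002,0,-0.093],"yaw":0},{"slide":[0.002,0,-0.093],"yaw":0}]' && python3 -c "
from h import *
s=shot('side');f=cv2.cvtColor(s['frame'],cv2.COLOR_RGB2BGR)
cv2.imwrite('pics/d1.png',cv2.resize(f[150:255,255:385],None,fx=5.7,fy=5.7,interpolation=cv2.INTER_CUBIC))"
```

```text
clock: 2.48
position: [0.4931, 0.0259, 0.0487]
ee_rot: [-0.037, 0.999, -0.0, -0.001]
ft_force: [-0.5, 0.5, 0.7]
grip_width: 0.651
grasp_force: 0.0
```

View pics/d1.png

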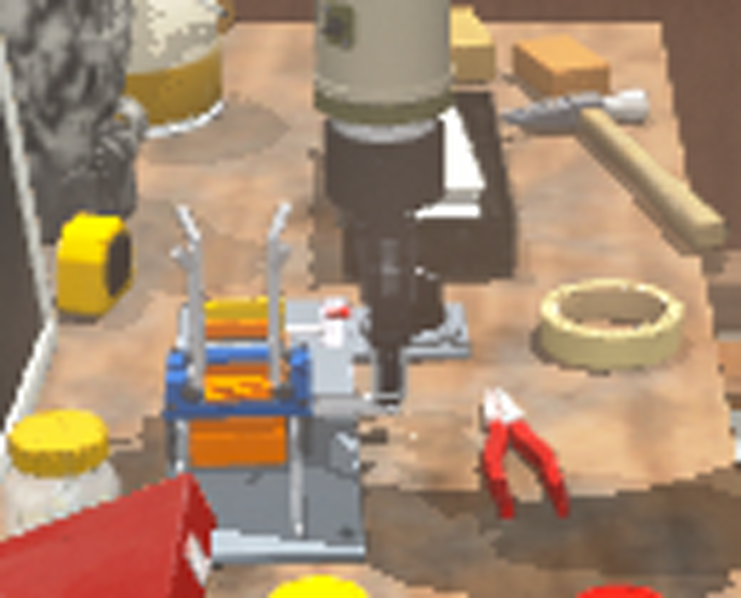

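The near finger at crop (388,375) sits in line with the handle, with its tip just above the link at (390,403). Next I close on it.

```bash
python3 -m inch '[{"slide":[0,0,0],"yaw":0},{"slide":[0,0,0],"yaw":0},{"slide":[0,0,0],"yaw":0},{"slide":[0,0,0],"yaw":0},{"slide":[0,0,0],"yaw":0},{"slide":[0,0,0],"yaw":0},{"slide":[0,0,0],"yaw":0},{"slide":[0,0,0],"yaw":0}]' 255 40
```

```text
clock: 3.2
position: [0.4947, 0.026, 0.0507]
ee_rot: [-0.037, 0.999, 0.0, 0.001]
ft_force: [-2.0, -0.9, 8.3]
grip_width: 0.194
grasp_force: 38.8
```

```bash
python3 -m inch '[{"slide":[0,0,0.003],"yaw":0},{"slide":[-0.001,0.012,0.003],"yaw":0},{"slide":[-0.002,0.024,0.003],"yaw":0},{"slide":[-0.003,0.036,0.003],"yaw":0},{"slide":[-0.0035,0.048,0.003],"yaw":0},{"slide":[-0.0044,0.06,0.003],"yaw":0},{"slide":[-0.0052,0.072,0.003],"yaw":0},{"slide":[-0.006,0.084,0.003],"yaw":0},{"slide":[-0.007,0.094,0.003],"yaw":0},{"slide":[-0.0075,0.1,0.003],"yaw":0},{"slide":[-0.0077,0.104,0.003],"yaw":0},{"slide":[-0.0077,0.104,0.003],"yaw":0}]'
```

```text
clock: 4.2
position: [0.4858, 0.1277, 0.0523]
ee_rot: [-0.036, 0.999, -0.001, -0.001]
ft_force: [-4.3, -10.9, 5.6]
grip_width: 0.194
grasp_force: 42.0
```

```bash
python3 -m inch '[{"slide":[0,0.003,0],"yaw":0},{"slide":[0,0.003,0],"yaw":0},{"slide":[0,0.003,0],"yaw":0}]'; python3 -m inch '[{"slide":[0,0,0],"yaw":0},{"slide":[0,-0.003,0],"yaw":0},{"slide":[0,-0.004,0],"yaw":0},{"slide":[0,-0.004,0],"yaw":0},{"slide":[0,-0.004,0],"yaw":0},{"slide":[0,-0.004,0.03],"yaw":0},{"slide":[0,-0.004,0.07],"yaw":0},{"slide":[0,-0.004,0.1],"yaw":0},{"slide":[0,-0.004,0.1],"yaw":0}]' 130
```

```text
clock: 4.45
position: [0.4858, 0.1279, 0.0523]
ee_rot: [-0.035, 0.999, -0.003, -0.001]
ft_force: [-6.1, -19.8, 10.2]
grip_width: 0.194
grasp_force: 42.5
clock: 5.2
position: [0.4893, 0.1301, 0.1585]
ee_rot: [-0.037, 0.999, 0.002, 0.004]
ft_force: [0.9, 0.3, -0.0]
grip_width: 0.494
grasp_force: 0.0
```

```bash
python3 - <<'E'
from h import *
c=shot("top","pics/t2.png")
f=cv2.cvtColor(cv2.imread("pics/top0.png"),cv2.COLOR_BGR2GRAY).astype(float)
g=f[218:233,359:374];print(g.astype(int))
m=np.zeros_like(f);m[219:232,360:373]=f[219:232,360:373]>110
p=np.argwhere((m>0))[:,::-1];print(p.tolist())
t=cv2.imread("pics/t2.png")
cv2.imwrite("pics/d2.png",cv2.resize(t[160:250,255:395],None,fx=5.7,fy=5.7,interpolation=cv2.INTER_CUBIC))
E
```

```text
[[166 167 155 152  87  45  23  19  22  31  35  34  30  86 160]
 [166 152  83  46  27  39  20  38  28  26  21  43  32  35  63]
 [162  85  44  41  43  28  30  37  23   8  32  40  39  36  54]
 [152  60  37  38  26  25  25  23  14  38  46  48  42  33  77]
 [ 88  30  40  29  33  23  34  19  27  44  42  47  42  33  60]
 [ 64  26  30  37  33  30  20  19  34  47  48  44  36  35  49]
 [ 69  19  31  29  35  18  14  42 101  38  38  41  30  41  49]
 [ 36  30  31  26  29  20  34 114 192  37  35  35  45  45  38]
 [ 27  25  23  35  12  22  84 196 158  31  30  52  49  43  42]
 [ 88  26  24  21  22  62 169 159  25  29  35  45  44  42  50]
 [172  45  18  10  48 128 237  31  36  38  44  45  42  38  55]
 [165  91  30   1  63 175  95  33  33  51  46  45  39  45 110]
 [159 139  94  29   0   0  37  23  45  43  52  40  61 107 177]
 [135 145 145  89  41  15  26  36  38  41  52  56 129 172 163]
 [137 139 145 142 126  88  84  72  72  87 114 107 172 160 164]]
[[360, 219], [366, 225], [367, 225], [366, 226], [367, 226], [365, 227], [366, 227], [364, 228], [365, 228], [364, 229], [360, 230], [360, 231], [361, 231], [371, 231], [372, 231]]
```

View pics/d2.png

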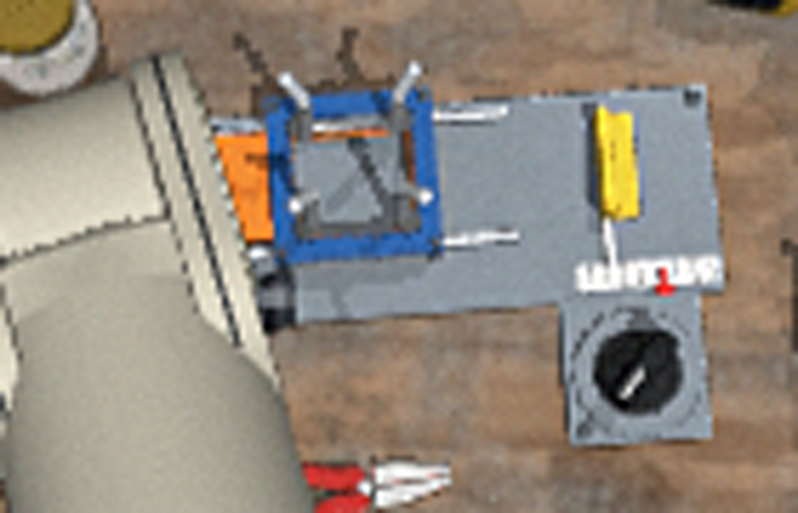

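The pusher is fully back: the deck hole is clear and the handle is at crop (275,305). The knob's white line runs at about 146° in world axes. Next, the knob.

```bash
python3 -m inch '[{"slide":[-0.009,-0.252,-0.05],"yaw":-0.667},{"slide":[-0.009,-0.252,-0.05],"yaw":-0.667},{"slide":[-0.009,-0.252,-0.05],"yaw":-0.667},{"slide":[-0.009,-0.252,-0.05],"yaw":-0.667},{"slide":[-0.009,-0.252,-0.05],"yaw":-0.667},{"slide":[-0.009,-0.252,-0.05],"yaw":-0.667},{"slide":[-0.009,-0.252,-0.05],"yaw":-0.667},{"slide":[-0.009,-0.252,-0.05],"yaw":-0.667},{"slide":[-0.009,-0.252,-0.05],"yaw":-0.667},{"slide":[-0.009,-0.252,-0.05],"yaw":-0.667},{"slide":[-0.009,-0.252,-0.05],"yaw":-0.667}]' 110
```

```text
clock: 6.17
position: [0.4775, -0.1216, 0.1022]
ee_rot: [0.291, 0.957, 0.0, -0.0]
ft_force: [-0.3, -0.4, 0.7]
grip_width: 0.569
grasp_force: 0.0
```

```bash
python3 -m inch '[{"slide":[0,0,-0.03],"yaw":0},{"slide":[0,0,-0.05],"yaw":0},{"slide":[0,0,-0.06],"yaw":0},{"slide":[0,0,-0.067],"yaw":0},{"slide":[0,0,-0.067],"yaw":0},{"slide":[0,0,-0.067],"yaw":0}]'
```

```text
clock: 6.67
position: [0.4776, -0.1231, 0.0359]
ee_rot: [0.292, 0.956, 0.0, 0.0]
ft_force: [1.1, -0.2, 0.9]
grip_width: 0.569
grasp_force: 0.0
```

```bash
python3 -m inch '[{"slide":[0.003,0,0],"yaw":0},{"slide":[0.003,0,0],"yaw":0},{"slide":[0.003,0,0],"yaw":0},{"slide":[0.003,0,0],"yaw":0},{"slide":[0.003,0,0],"yaw":0},{"slide":[0.003,0,0],"yaw":0},{"slide":[0.003,0,0],"yaw":0},{"slide":[0.003,0,0],"yaw":0}]' 255 25
```

```text
clock: 7.33
position: [0.4812, -0.1226, 0.0363]
ee_rot: [0.292, 0.956, 0.001, 0.001]
ft_force: [-0.3, 2.9, 6.4]
grip_width: 0.156
grasp_force: 30.0
```

```bash
python3 -m inch '[{"slide":[0,0,0],"yaw":-0.12},{"slide":[0,0,0],"yaw":-0.24},{"slide":[0,0,0],"yaw":-0.36},{"slide":[0,0,0],"yaw":-0.48},{"slide":[0,0,0],"yaw":-0.6},{"slide":[0,0,0],"yaw":-0.72},{"slide":[0,0,0],"yaw":-0.84},{"slide":[0,0,0],"yaw":-0.96},{"slide":[0,0,0],"yaw":-1.08},{"slide":[0,0,0],"yaw":-1.2},{"slide":[0,0,0],"yaw":-1.32},{"slide":[0,0,0],"yaw":-1.44},{"slide":[0,0,0],"yaw":-1.56},{"slide":[0,0,0],"yaw":-1.68},{"slide":[0,0,0],"yaw":-1.8},{"slide":[0,0,0],"yaw":-1.8}]'; python3 - <<'E'
from h import *
s=shot("side","pics/s3.png");c=shot("top","pics/t3.png")
t=cv2.imread("pics/t3.png");f=cv2.imread("pics/s3.png")
a=cv2.resize(t[175:225,345:390],None,fx=8,fy=8,interpolation=cv2.INTER_CUBIC)
b=cv2.resize(f[195:220,280:330],None,fx=8,fy=8,interpolation=cv2.INTER_CUBIC)
im=np.zeros((400,770,3),np.uint8);im[:400,:360]=a;im[:200,370:]=b
cv2.imwrite("pics/d3.png",im)
E
```

```text
clock: 8.67
position: [0.484, -0.1223, 0.0364]
ee_rot: [0.932, 0.363, 0.003, 0.002]
ft_force: [14.7, 2.4, -9.2]
grip_width: 0.153
grasp_force: 28.0
```

View pics/d3.png

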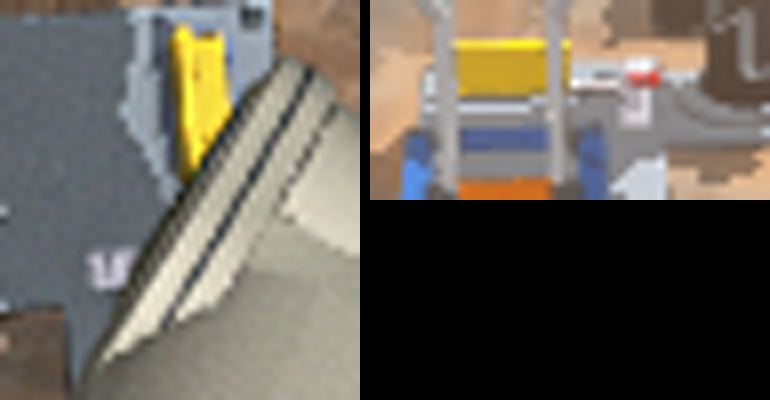

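The side view shows the pointer at crop (590,75) nearing the red mark at (640,75), while the arm hides the pointer in the top view. I'll turn about 0.37 rad more, back off and measure.

```bash
python3 -m inch '[{"slide":[-0.002,0,0],"yaw":-0.12},{"slide":[-0.002,0,0],"yaw":-0.24},{"slide":[-0.002,0,0],"yaw":-0.37},{"slide":[-0.002,0,0],"yaw":-0.37},{"slide":[-0.002,0,0],"yaw":-0.37}]'; python3 -c "
from h import *
print(get_obs()['joint_pos'])"; python3 -m inch '[{"slide":[0,0,0],"yaw":0},{"slide":[0,0,0],"yaw":0},{"slide":[0,0,0],"yaw":0},{"slide":[0,0,0],"yaw":0},{"slide":[0,0,0.04],"yaw":0},{"slide":[0,0,0.08],"yaw":0},{"slide":[0,0.04,0.08],"yaw":0},{"slide":[0,0.08,0.08],"yaw":0},{"slide":[0,0.12,0.08],"yaw":0},{"slide":[0,0.16,0.08],"yaw":0},{"slide":[0,0.2,0.08],"yaw":0},{"slide":[0,0.2,0.08],"yaw":0}]' 110
python3 - <<'E'
from h import *
c=shot("top","pics/t4.png");t=cv2.imread("pics/t4.png")
cv2.imwrite("pics/d4.png",cv2.resize(t[175:240,340:395],None,fx=9,fy=9,interpolation=cv2.INTER_CUBIC))
m=mask(c,174,6,120,80);m[:, :340]=0;m[:,395:]=0;m[:195]=0;m[220:]=0
print(blobs(m,1))
g=cv2.cvtColor(t,cv2.COLOR_BGR2GRAY);print(g[196:212,356:384])
E
```

```text
clock: 9.18
position: [0.4838, -0.1229, 0.0367]
ee_rot: [0.982, 0.188, 0.005, 0.002]
ft_force: [24.7, -2.4, -20.7]
grip_width: 0.156
grasp_force: 26.2
[-0.7407  0.4796  1.0641  2.0472 -0.5365  0.9094 -0.5756]
clock: 10.18
position: [0.4777, 0.085, 0.1151]
ee_rot: [0.981, 0.193, -0.0, -0.001]
ft_force: [0.7, -0.0, -0.0]
grip_width: 0.57
grasp_force: 0.0
[(array([371.    , 209.6667]), array([370, 207,   3,   5,   9], dtype=int32))]
[[150 161 158 156 150 156 152 157 158 154 140 134  63  82 180 220 217 212
  215 219 146 154 154 156 160 118 125 118]
 [154 155 156 157 154 154 150 151 154 158 162 131  84  74 174 168 223 203
  213 180 148 154 156 154 159 128 128 129]
 [153 155 158 157 154 151 159 155 154 155 156 132 129 116 255 143 144 144
  147 147 154 153 152 153 157 103 136 130]
 [154 155 153 155 153 153 156 155 154 155 155 132 119 108 255 133 154 153
  150 154 152 155 158 151 159 120 132 135]
 [153 156 153 151 152 152 151 155 155 154 155 132 124 122 255 107 153 152
  152 151 154 156 152 151 151 104 134 133]
 [152 153 155 152 150 148 159 154 153 152 150 156 142 153 255 143 152 153
  148 1
[... 506 characters left out ...]
177 215 172 215 211 221 234 214 188 243 239 254 255 255 192 255 255 217
  255 254 220 255 251 229 255 210 123 136]
 [238 255 179 255 254 218 255 254 221 255 251 215 255 254 105 136 252 198
  254 249 226 248 254 254 214 188 113 129]
 [219 255 218 254 249 215 253 251 217 255 251 207 255 255 122 118 223 235
  255 255 250 210 255 251 218 215  88 128]
 [222 255 228 254 251 229 253 252 210 254 250 171 255 253 209 110 224 254
  254 251 222 160 228 192 195 179 112 123]
 [211 255 252 254 252 250 228 221 163 178 194 196 188 136  80  96  93 112
  137 137 143 141 131 136 146 149 123 132]
 [137 167 120 139 138 139 141 137 149 149 145 144 132 119 101 138 128 146
  149 156 145 144 105 103  96 106 133 138]]
```

View pics/d4.png

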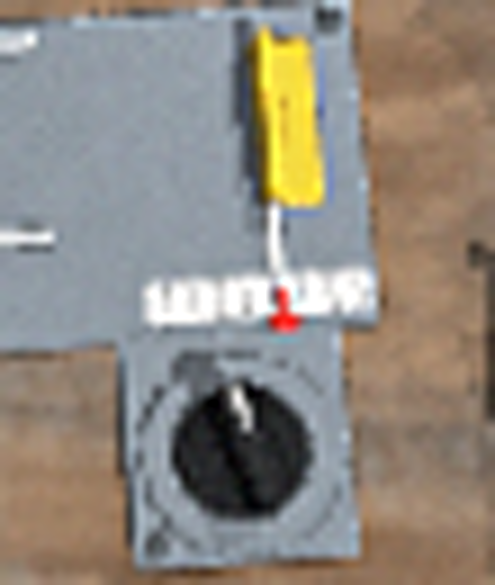

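The pointer tip at crop (280,270) is in line with the red mark at (284,300). By columns, the pointer extended to the mark's row gives 370.66 against 370.5, so they agree within half a millimetre. Next, the red tin.

```bash
python3 -m inch '[{"slide":[-0.122,0.203,0.03],"yaw":1.5},{"slide":[-0.122,0.203,0.03],"yaw":1.5},{"slide":[-0.122,0.203,0.03],"yaw":1.5},{"slide":[-0.122,0.203,0.03],"yaw":1.5},{"slide":[-0.122,0.203,0.03],"yaw":1.5},{"slide":[-0.122,0.203,0.03],"yaw":1.5},{"slide":[-0.122,0.203,0.03],"yaw":1.5},{"slide":[-0.122,0.203,0.03],"yaw":1.5},{"slide":[-0.122,0.203,0.03],"yaw":1.5},{"slide":[-0.122,0.203,0.03],"yaw":1.5},{"slide":[-0.122,0.203,0.03],"yaw":1.5},{"slide":[-0.122,0.203,0.03],"yaw":1.5},{"slide":[-0.122,0.203,0.03],"yaw":1.5},{"slide":[-0.122,0.203,0.03],"yaw":1.5}]' 45; python3 -m inch '[{"slide":[0,0,0],"yaw":1.326},{"slide":[0,0,0],"yaw":1.326},{"slide":[0,0,0],"yaw":1.326},{"slide":[0,0,0],"yaw":1.326},{"slide":[0,0,0],"yaw":1.326},{"slide":[0,0,0],"yaw":1.326},{"slide":[0,0,0],"yaw":1.326},{"slide":[0,0,0],"yaw":1.326},{"slide":[0,0,0],"yaw":1.326},{"slide":[0,0,0],"yaw":1.326},{"slide":[0,0,0],"yaw":1.326},{"slide":[0,0,0],"yaw":1.326}]'; python3 - <<'E'
from h import *
print(get_obs()['joint_pos'])
s=shot("side")
for n,(a,b) in HUE.items():
    for ce,st in blobs(mask(s,a,b)):
        if 250<ce[0]<400 and 230<ce[1]<320: print(n,ce,st,onz(s,*ce,.026))
E
```

```text
clock: 11.4
position: [0.3565, 0.2788, 0.1452]
ee_rot: [0.592, 0.806, -0.0, -0.0]
ft_force: [-0.7, 1.0, 0.6]
grip_width: 0.823
grasp_force: 0.0
clock: 12.4
position: [0.3564, 0.2793, 0.1452]
ee_rot: [-0.031, 1.0, 0.0, -0.0]
ft_force: [0.8, -0.7, -0.2]
grip_width: 0.827
grasp_force: 0.0
[-1.9548 -0.013   1.2148  2.0619  0.0136  1.0845  0.8856]
red [346.1061 231.3182] [340 224  15  17 132] [0.41   0.1167 0.026 ]
red [262.0609 304.839 ] [ 216  233   82  139 7695] [0.6343 0.5442 0.026 ]
red [363.4607 258.1466] [355 252  18  13 191] [0.3574 0.2967 0.026 ]
yellow [310.1897 256.6322] [302 251  17  12 174] [0.5232 0.2913 0.026 ]
blue [343.695 273.82 ] [335 268  18  13 200] [0.4186 0.3877 0.026 ]
```

```bash
python3 -m inch '[{"slide":[-0.001,0.009,-0.03],"yaw":0},{"slide":[-0.001,0.009,-0.06],"yaw":0},{"slide":[-0.001,0.009,-0.09],"yaw":0},{"slide":[-0.001,0.009,-0.11],"yaw":0},{"slide":[-0.001,0.009,-0.125],"yaw":0},{"slide":[-0.001,0.009,-0.131],"yaw":0},{"slide":[-0.001,0.009,-0.131],"yaw":0},{"slide":[-0.001,0.009,-0.131],"yaw":0}]';  python3 -c "
from h import *
print(get_obs()['joint_pos'])"
```

```text
clock: 13.12
position: [0.3556, 0.2887, 0.0149]
ee_rot: [-0.03, 1.0, 0.0, 0.0]
ft_force: [-0.5, -0.2, -0.2]
grip_width: 0.823
grasp_force: 0.0
[-1.6687  0.402   1.0109  2.1493 -0.4674  0.8265  1.2638]
```

```bash
python3 -m inch '[{"slide":[0,0,-0.004],"yaw":0},{"slide":[0,0,-0.004],"yaw":0},{"slide":[0,0,-0.004],"yaw":0}]';python3 -m inch '[{"slide":[0,0,0],"yaw":0},{"slide":[0,0,0],"yaw":0},{"slide":[0,0,0],"yaw":0},{"slide":[0,0,0],"yaw":0},{"slide":[0,0,0],"yaw":0},{"slide":[0,0,0],"yaw":0}]' 255 40; python3 -m inch '[{"slide":[0,0,0.02],"yaw":0},{"slide":[0,0,0.05],"yaw":0},{"slide":[0,0,0.09],"yaw":0},{"slide":[0,0,0.13],"yaw":0},{"slide":[0,0,0.17],"yaw":0},{"slide":[0,0,0.2],"yaw":0},{"slide":[0,0,0.2],"yaw":0}]'; python3 - <<'E'
from h import *
s=shot("side","pics/s5.png")
for ce,st in blobs(mask(s,174,6)): 
   if 300<ce[0]<420: print(ce,st)
print(get_obs()['position'],get_obs()['joint_pos'],proj(s,get_obs()['position']))
E
```

```text
clock: 13.37
position: [0.3553, 0.2893, 0.0109]
ee_rot: [-0.031, 1.0, 0.001, 0.0]
ft_force: [0.2, 0.4, 1.3]
grip_width: 0.823
grasp_force: 0.0
clock: 13.87
position: [0.3553, 0.2892, 0.0108]
ee_rot: [-0.031, 1.0, 0.0, -0.0]
ft_force: [-1.3, -0.7, 6.9]
grip_width: 0.645
grasp_force: 41.1
clock: 14.45
position: [0.3569, 0.2895, 0.2146]
ee_rot: [-0.03, 1.0, 0.005, 0.0]
ft_force: [-0.8, 1.2, -0.7]
grip_width: 0.643
grasp_force: 43.2
[311.7536  93.1884] [310  85   5  18  69]
[392.575 101.925] [390  96   6  12  40]
[358.6296 198.2407] [355 194   7  10  54]
[346.1471 231.4706] [340 224  15  17 136]
[0.3568 0.2903 0.2149] [-2.041  -0.2189  1.1702  1.9627  0.2045  1.2639  0.6916] [365.0068 201.456 ]
```

```bash
python3 -m inch '[{"slide":[0.231,-0.2545,-0.01],"yaw":0.01},{"slide":[0.231,-0.2545,-0.01],"yaw":0.01},{"slide":[0.231,-0.2545,-0.01],"yaw":0.01},{"slide":[0.231,-0.2545,-0.01],"yaw":0.01},{"slide":[0.231,-0.2545,-0.01],"yaw":0.01},{"slide":[0.231,-0.2545,-0.01],"yaw":0.01},{"slide":[0.231,-0.2545,-0.01],"yaw":0.01},{"slide":[0.231,-0.2545,-0.01],"yaw":0.01},{"slide":[0.231,-0.2545,-0.01],"yaw":0.01},{"slide":[0.231,-0.2545,-0.01],"yaw":0.01},{"slide":[0.231,-0.2545,-0.01],"yaw":0.01},{"slide":[0.231,-0.2545,-0.01],"yaw":0.01}]'; python3 - <<'E'
from h import *
s=shot("side","pics/s6.png");f=cv2.imread("pics/s6.png")
cv2.imwrite("pics/d6.png",cv2.resize(f[120:240,250:360],None,fx=5,fy=5,interpolation=cv2.INTER_CUBIC))
# rods' top tips expected
psi=.072
for dx,dy in((.0326,.0326),(-.0326,.0326),(0,0)):
  w=np.array([.588+dx*np.cos(psi)-dy*np.sin(psi),.035+dx*np.sin(psi)+dy*np.cos(psi),.149]);print((proj(s,w)-[250,120])*5)
E
```

```text
clock: 15.5
position: [0.5866, 0.0297, 0.1993]
ee_rot: [-0.032, 0.999, -0.001, -0.001]
ft_force: [-0.4, 0.4, -0.9]
grip_width: 0.643
grasp_force: 43.2
[181.0988 365.3294]
[274.9689 363.0822]
[229.0525 346.5621]
```

View pics/d6.png

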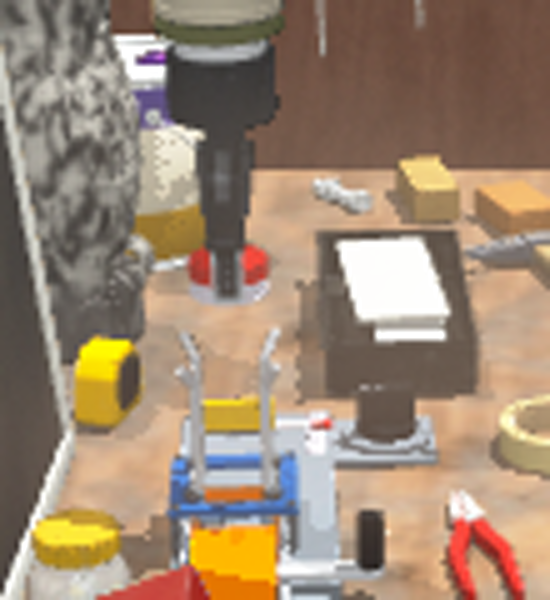

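The tin at crop (230,270) is centred over the rods (straight parts at 197 and 268, mid 232) with its lid up. I'll correct y by 5 mm and lower it.

```bash
python3 -m inch '[{"slide":[0.0015,0.005,0],"yaw":0},{"slide":[0.0015,0.005,-0.02],"yaw":0},{"slide":[0.0015,0.005,-0.035],"yaw":0},{"slide":[0.0015,0.005,-0.045],"yaw":0},{"slide":[0.0015,0.005,-0.055],"yaw":0},{"slide":[0.0015,0.005,-0.055],"yaw":0}]'; python3 -m inch '[{"slide":[0,0,-0.01],"yaw":0},{"slide":[0,0,-0.018],"yaw":0},{"slide":[0,0,-0.018],"yaw":0}]'
```

```text
clock: 16.05
position: [0.5868, 0.0407, 0.1438]
ee_rot: [-0.037, 0.999, 0.0, -0.001]
ft_force: [0.1, -0.9, -1.0]
grip_width: 0.647
grasp_force: 43.4
clock: 16.3
position: [0.5872, 0.0394, 0.126]
ee_rot: [-0.036, 0.999, -0.0, -0.0]
ft_force: [0.1, -0.0, -0.7]
grip_width: 0.639
grasp_force: 43.1
```

```bash
python3 -m inch '[{"slide":[0,-0.002,0],"yaw":0},{"slide":[0,-0.002,-0.01],"yaw":0},{"slide":[0,-0.002,-0.02],"yaw":0},{"slide":[0,-0.002,-0.03],"yaw":0},{"slide":[0,-0.002,-0.03],"yaw":0}]'; python3 -m inch '[{"slide":[0,0,0],"yaw":0}]'
```

```text
clock: 16.72
position: [0.5864, 0.0375, 0.0948]
ee_rot: [-0.036, 0.999, -0.0, -0.002]
ft_force: [0.8, 0.1, -0.7]
grip_width: 0.641
grasp_force: 43.1
clock: 16.8
position: [0.5872, 0.0372, 0.0965]
ee_rot: [-0.036, 0.999, -0.0, -0.001]
ft_force: [0.4, -0.3, -0.2]
grip_width: 0.641
grasp_force: 43.1
```

```bash
python3 -m inch '[{"slide":[0,0,0],"yaw":0},{"slide":[0,0,0],"yaw":0},{"slide":[0,0,0],"yaw":0},{"slide":[0,0,0],"yaw":0},{"slide":[0,0,0.03],"yaw":0},{"slide":[0,0,0.07],"yaw":0},{"slide":[0,0,0.11],"yaw":0},{"slide":[0,0,0.12],"yaw":0},{"slide":[-0.03,0.05,0.12],"yaw":0},{"slide":[-0.066,0.1,0.12],"yaw":0},{"slide":[-0.066,0.15,0.12],"yaw":0},{"slide":[-0.066,0.2,0.1],"yaw":0},{"slide":[-0.066,0.247,0.07],"yaw":0},{"slide":[-0.066,0.247,0.07],"yaw":0},{"slide":[-0.066,0.247,0.07],"yaw":0}]' 45; python3 - <<'E'
from h import *
s=shot("side","pics/s7.png")
for n,(a,b) in HUE.items():
    for ce,st in blobs(mask(s,a,b)):
        if 250<ce[0]<400 and 180<ce[1]<320: print(n,ce,st)
c=shot("top","pics/t7.png")
for n,(a,b) in HUE.items():
    for ce,st in blobs(mask(c,a,b)):
        if 160<ce[0]<400 and 140<ce[1]<290: print(n,ce,st,onz(c,*ce,.026))
E
```

```text
clock: 18.05
position: [0.5196, 0.2901, 0.1653]
ee_rot: [-0.039, 0.999, 0.001, -0.001]
ft_force: [-0.9, 0.2, 0.5]
grip_width: 0.826
grasp_force: 0.0
red [296.4348 217.7174] [291 216  12   5  46]
red [346.0752 231.3759] [340 224  15  17 133]
red [262.0722 304.8107] [ 216  233   82  139 7690]
yellow [269.6719 191.375 ] [265 188  11   8  64]
yellow [264.7957 225.1183] [257 222  16   7  93]
yellow [310.3743 256.6536] [302 251  18  13 179]
blue [343.6683 273.8492] [335 268  18  13 199]
red [316.2918 190.6352] [308 182  17  18 233] [0.59   0.0355 0.026 ]
red [302.0549 247.4706] [283 240  37  18 255] [0.4094 0.0787 0.026 ]
yellow [386.6168 151.1682] [380 146  14  11 107] [ 0.7215 -0.1909  0.026 ]
yellow [371.8511 188.4043] [368 179   8  19  94] [ 0.5986 -0.1416  0.026 ]
yellow [237.7423 213.0736] [230 207  17  13 163] [0.516  0.2833 0.026 ]
blue [316.3778 193.8889] [302 176  30  30 270] [0.5795 0.0352 0.026 ]
blue [316.2593 177.8333] [310 176  14   5  54] [0.6317 0.0359 0.026 ]
```

```bash
python3 -m inch '[{"slide":[0.002,-0.006,-0.04],"yaw":0},{"slide":[0.002,-0.006,-0.08],"yaw":0},{"slide":[0.002,-0.006,-0.11],"yaw":0},{"slide":[0.002,-0.006,-0.13],"yaw":0},{"slide":[0.002,-0.006,-0.145],"yaw":0},{"slide":[0.002,-0.006,-0.152],"yaw":0},{"slide":[0.002,-0.006,-0.152],"yaw":0},{"slide":[0.002,-0.006,-0.152],"yaw":0}]'
```

```text
clock: 18.82
position: [0.5242, 0.2777, 0.0159]
ee_rot: [-0.036, 0.999, 0.0, 0.0]
ft_force: [0.5, -1.0, -0.3]
grip_width: 0.822
grasp_force: 0.0
```

```bash
python3 -m inch '[{"slide":[-0.002,0.005,-0.003],"yaw":0},{"slide":[-0.002,0.005,-0.003],"yaw":0},{"slide":[-0.002,0.005,-0.003],"yaw":0}]'; python3 -m inch '[{"slide":[0,0,0],"yaw":0},{"slide":[0,0,0],"yaw":0},{"slide":[0,0,0],"yaw":0},{"slide":[0,0,0],"yaw":0},{"slide":[0,0,0],"yaw":0},{"slide":[0,0,0],"yaw":0}]' 255 40; python3 -m inch '[{"slide":[0,0,0.02],"yaw":0},{"slide":[0,0,0.05],"yaw":0},{"slide":[0,0,0.09],"yaw":0},{"slide":[0,0,0.13],"yaw":0},{"slide":[0,0,0.17],"yaw":0},{"slide":[0,0,0.2],"yaw":0},{"slide":[0,0,0.2],"yaw":0}]'
```

```text
clock: 19.07
position: [0.5214, 0.2835, 0.0122]
ee_rot: [-0.036, 0.999, -0.0, -0.0]
ft_force: [1.5, -0.3, -0.3]
grip_width: 0.826
grasp_force: 0.0
clock: 19.57
position: [0.5219, 0.2832, 0.0126]
ee_rot: [-0.036, 0.999, 0.0, 0.0]
ft_force: [-1.1, 0.5, 4.9]
grip_width: 0.642
grasp_force: 42.5
clock: 20.15
position: [0.524, 0.2838, 0.218]
ee_rot: [-0.036, 0.999, 0.002, 0.003]
ft_force: [0.5, -0.4, -2.4]
grip_width: 0.635
grasp_force: 43.1
```

```bash
python3 -m inch '[{"slide":[0.064,-0.2468,-0.01],"yaw":0},{"slide":[0.064,-0.2468,-0.01],"yaw":0},{"slide":[0.064,-0.2468,-0.01],"yaw":0},{"slide":[0.064,-0.2468,-0.01],"yaw":0},{"slide":[0.064,-0.2468,-0.01],"yaw":0},{"slide":[0.064,-0.2468,-0.01],"yaw":0},{"slide":[0.064,-0.2468,-0.01],"yaw":0},{"slide":[0.064,-0.2468,-0.01],"yaw":0},{"slide":[0.064,-0.2468,-0.01],"yaw":0},{"slide":[0.064,-0.2468,-0.01],"yaw":0},{"slide":[0.064,-0.2468,-0.01],"yaw":0},{"slide":[0.064,-0.2468,-0.01],"yaw":0}]'; python3 -c "
from h import *
s=shot('side','pics/s8.png')
for ce,st in blobs(mask(s,24,32)):
   if 270<ce[0]<330 : print(ce,st)
print(proj(s,get_obs()['position']),get_obs()['position'])"
```

```text
clock: 21.15
position: [0.5856, 0.038, 0.2021]
ee_rot: [-0.037, 0.999, 0.0, -0.0]
ft_force: [-0.8, 0.5, -1.7]
grip_width: 0.642
grasp_force: 43.1
[313.1166 360.0613] [307 350  13  20 163]
[295.8899 175.4801] [0.5856 0.0378 0.2022]
```

```bash
python3 -c "
import cv2
f=cv2.imread('pics/s8.png');h=cv2.cvtColor(f,cv2.COLOR_BGR2HSV)
print(h[166:184:2,288:306:3].tolist())"
```

```text
[[[20, 164, 152], [19, 80, 93], [12, 42, 79], [10, 38, 80], [13, 82, 214], [15, 78, 207]], [[19, 162, 146], [15, 48, 85], [13, 27, 86], [7, 28, 82], [14, 75, 176], [15, 76, 204]], [[21, 75, 167], [23, 175, 175], [9, 45, 74], [10, 26, 89], [29, 255, 255], [25, 169, 243]], [[22, 71, 179], [25, 229, 228], [7, 29, 80], [15, 9, 112], [29, 255, 254], [27, 250, 251]], [[17, 100, 173], [23, 213, 212], [10, 28, 83], [12, 11, 113], [25, 225, 234], [23, 204, 213]], [[16, 68, 177], [23, 208, 195], [9, 31, 83], [8, 21, 97], [23, 199, 205], [22, 114, 206]], [[13, 69, 181], [154, 10, 176], [10, 36, 84], [13, 24, 96], [159, 9, 189], [146, 10, 195]], [[14, 74, 209], [157, 13, 181], [30, 2, 159], [60, 2, 159], [146, 11, 189], [9, 36, 203]], [[15, 77, 202], [13, 85, 219], [15, 81, 223], [13, 88, 218], [14, 85, 225], [15, 76, 212]]]
```

```bash
python3 -m inch '[{"slide":[0.001,-0.001,0],"yaw":0},{"slide":[0.001,-0.001,-0.02],"yaw":0},{"slide":[0.001,-0.001,-0.035],"yaw":0},{"slide":[0.001,-0.001,-0.05],"yaw":0},{"slide":[0.001,-0.001,-0.06],"yaw":0},{"slide":[0.001,-0.001,-0.07],"yaw":0},{"slide":[0.001,-0.001,-0.07],"yaw":0}]';python3 -m inch '[{"slide":[0,0,-0.01],"yaw":0},{"slide":[0,0,-0.02],"yaw":0},{"slide":[0,0,-0.03],"yaw":0},{"slide":[0,0,-0.036],"yaw":0},{"slide":[0,0,-0.036],"yaw":0}]'
```

```text
clock: 21.78
position: [0.587, 0.0353, 0.1311]
ee_rot: [-0.036, 0.999, -0.0, 0.0]
ft_force: [3.3, -0.5, -1.7]
grip_width: 0.644
grasp_force: 43.1
clock: 22.2
position: [0.587, 0.0354, 0.0949]
ee_rot: [-0.036, 0.999, -0.0, 0.0]
ft_force: [5.8, -1.9, -2.5]
grip_width: 0.64
grasp_force: 43.1
```

```bash
python3 -m inch '[{"slide":[0.002,0,0],"yaw":0},{"slide":[0.002,0,0],"yaw":0}]'; python3 -m inch '[{"slide":[0,0,0],"yaw":0},{"slide":[0,0,0],"yaw":0},{"slide":[0,0,0],"yaw":0},{"slide":[0,0,0],"yaw":0},{"slide":[0,0,0.03],"yaw":0},{"slide":[0,0,0.07],"yaw":0},{"slide":[0,0,0.11],"yaw":0},{"slide":[0,0,0.12],"yaw":0},{"slide":[-0.1,0.05,0.12],"yaw":0},{"slide":[-0.17,0.12,0.12],"yaw":0},{"slide":[-0.17,0.12,0.12],"yaw":0},{"slide":[-0.17,0.12,0.12],"yaw":0},{"slide":[-0.17,0.12,0.12],"yaw":0}]' 45; python3 - <<'E'
from h import *
for n in("side","top"):
  s=shot(n,f"pics/{n}9.png")
  for k,(a,b) in HUE.items():
    for ce,st in blobs(mask(s,a,b)):
        if 160<ce[0]<400 and 140<ce[1]<290: print(n,k,ce,st,onz(s,*ce,.026))
E
```

```text
clock: 22.37
position: [0.5884, 0.0357, 0.0957]
ee_rot: [-0.036, 0.999, 0.0, -0.001]
ft_force: [0.4, -0.1, -1.0]
grip_width: 0.64
grasp_force: 43.1
clock: 23.45
position: [0.465, 0.1195, 0.2192]
ee_rot: [-0.035, 0.999, -0.001, -0.002]
ft_force: [0.1, -0.3, -0.1]
grip_width: 0.826
grasp_force: 0.0
side red [346.1756 231.3206] [340 224  15  17 131] [0.4098 0.1167 0.026 ]
side yellow [269.6    191.3846] [265 188  11   8  65] [ 0.7293 -0.2432  0.026 ]
side yellow [296.2879 212.0455] [290 209  12   7  66] [ 0.5975 -0.0388  0.026 ]
side blue [303.8 218.8] [295 211  14  12  55] [0.5644 0.0195 0.026 ]
side blue [343.7387 273.809 ] [335 268  18  13 199] [0.4184 0.3876 0.026 ]
top red [316.2812 245.25  ] [314 242   6   8  32] [0.4166 0.0343 0.026 ]
top yellow [386.6698 151.1887] [381 146  13  11 106] [ 0.7214 -0.1911  0.026 ]
top yellow [371.7812 188.4062] [368 179   8  19  96] [ 0.5986 -0.1413  0.026 ]
top yellow [316.4444 190.6162] [309 182  17  18 198] [0.5901 0.0351 0.026 ]
top blue [316.2036 193.8255] [302 176  30  30 275] [0.5797 0.0357 0.026 ]
top blue [316.2364 177.8727] [310 176  14   5  55] [0.6315 0.036  0.026 ]
top blue [206.4146 244.1626] [198 236  18  18 246] [0.4173 0.3777 0.026 ]
```

```bash
python3 -m inch '[{"slide":[-0.048,0.258,-0.08],"yaw":0},{"slide":[-0.048,0.258,-0.08],"yaw":0},{"slide":[-0.048,0.258,-0.08],"yaw":0},{"slide":[-0.048,0.258,-0.08],"yaw":0},{"slide":[-0.048,0.258,-0.08],"yaw":0},{"slide":[-0.048,0.258,-0.08],"yaw":0},{"slide":[-0.048,0.258,-0.08],"yaw":0},{"slide":[-0.048,0.258,-0.08],"yaw":0},{"slide":[-0.048,0.258,-0.12],"yaw":0},{"slide":[-0.048,0.258,-0.15],"yaw":0},{"slide":[-0.048,0.258,-0.175],"yaw":0},{"slide":[-0.048,0.258,-0.19],"yaw":0},{"slide":[-0.048,0.258,-0.19],"yaw":0},{"slide":[-0.048,0.258,-0.19],"yaw":0}]'
```

```text
clock: 24.72
position: [0.419, 0.3758, 0.0301]
ee_rot: [-0.035, 0.999, -0.001, -0.002]
ft_force: [0.8, 0.9, 0.3]
grip_width: 0.822
grasp_force: 0.0
```

```bash
python3 -m inch '[{"slide":[-0.0015,0.002,0],"yaw":0},{"slide":[-0.0015,0.002,-0.01],"yaw":0},{"slide":[-0.0015,0.002,-0.0175],"yaw":0},{"slide":[-0.0015,0.002,-0.0175],"yaw":0}]'; python3 -m inch '[{"slide":[0,0,0],"yaw":0},{"slide":[0,0,0],"yaw":0},{"slide":[0,0,0],"yaw":0},{"slide":[0,0,0],"yaw":0},{"slide":[0,0,0],"yaw":0},{"slide":[0,0,0],"yaw":0}]' 255 40; python3 -m inch '[{"slide":[0,0,0.02],"yaw":0},{"slide":[0,0,0.05],"yaw":0},{"slide":[0,0,0.09],"yaw":0},{"slide":[0,0,0.13],"yaw":0},{"slide":[0,0,0.17],"yaw":0},{"slide":[0,0,0.2],"yaw":0},{"slide":[0,0,0.2],"yaw":0}]'
```

```text
clock: 25.05
position: [0.4159, 0.3786, 0.0115]
ee_rot: [-0.035, 0.999, -0.0, -0.003]
ft_force: [-0.4, 0.3, -0.8]
grip_width: 0.823
grasp_force: 0.0
clock: 25.55
position: [0.4167, 0.3786, 0.0127]
ee_rot: [-0.035, 0.999, -0.0, -0.002]
ft_force: [0.0, -0.3, 1.1]
grip_width: 0.636
grasp_force: 42.3
clock: 26.13
position: [0.419, 0.3798, 0.2184]
ee_rot: [-0.035, 0.999, 0.003, 0.0]
ft_force: [0.3, 0.4, -1.4]
grip_width: 0.641
grasp_force: 43.0
```

```bash
python3 -m inch '[{"slide":[0.17,-0.342,-0.01],"yaw":0},{"slide":[0.17,-0.342,-0.01],"yaw":0},{"slide":[0.17,-0.342,-0.01],"yaw":0},{"slide":[0.17,-0.342,-0.01],"yaw":0},{"slide":[0.17,-0.342,-0.01],"yaw":0},{"slide":[0.17,-0.342,-0.01],"yaw":0},{"slide":[0.17,-0.342,-0.01],"yaw":0},{"slide":[0.17,-0.342,-0.01],"yaw":0},{"slide":[0.17,-0.342,-0.01],"yaw":0},{"slide":[0.17,-0.342,-0.01],"yaw":0},{"slide":[0.17,-0.342,-0.01],"yaw":0},{"slide":[0.17,-0.342,-0.01],"yaw":0},{"slide":[0.17,-0.342,-0.01],"yaw":0},{"slide":[0.17,-0.342,-0.01],"yaw":0},{"slide":[0.17,-0.342,-0.01],"yaw":0}]'
```

```text
clock: 27.38
position: [0.5864, 0.0383, 0.2024]
ee_rot: [-0.036, 0.999, -0.0, -0.002]
ft_force: [-0.9, -0.1, -2.1]
grip_width: 0.639
grasp_force: 42.9
```

```bash
python3 -m inch '[{"slide":[0.002,-0.002,0],"yaw":0},{"slide":[0.002,-0.002,-0.02],"yaw":0},{"slide":[0.002,-0.002,-0.035],"yaw":0},{"slide":[0.002,-0.002,-0.05],"yaw":0},{"slide":[0.002,-0.002,-0.06],"yaw":0},{"slide":[0.002,-0.002,-0.07],"yaw":0},{"slide":[0.002,-0.002,-0.07],"yaw":0}]';python3 -m inch '[{"slide":[0,0,-0.01],"yaw":0},{"slide":[0,0,-0.02],"yaw":0},{"slide":[0,0,-0.03],"yaw":0},{"slide":[0,0,-0.036],"yaw":0},{"slide":[0,0,-0.036],"yaw":0}]'
```

```text
clock: 27.97
position: [0.5879, 0.0349, 0.1309]
ee_rot: [-0.035, 0.999, -0.0, -0.003]
ft_force: [0.3, -0.8, -0.6]
grip_width: 0.644
grasp_force: 42.9
clock: 28.38
position: [0.5878, 0.0346, 0.095]
ee_rot: [-0.035, 0.999, -0.0, -0.003]
ft_force: [0.1, 0.3, -1.5]
grip_width: 0.642
grasp_force: 42.9
```

```bash
python3 -m inch '[{"slide":[0,0,0],"yaw":0},{"slide":[0,0,0],"yaw":0},{"slide":[0,0,0],"yaw":0},{"slide":[0,0,0],"yaw":0},{"slide":[0,0,0.03],"yaw":0},{"slide":[0,0,0.07],"yaw":0},{"slide":[0,0,0.11],"yaw":0},{"slide":[-0.03,0.02,0.12],"yaw":0},{"slide":[-0.06,0.05,0.12],"yaw":0},{"slide":[-0.102,0.093,0.12],"yaw":0},{"slide":[-0.102,0.093,0.08],"yaw":0},{"slide":[-0.102,0.093,0.055],"yaw":0},{"slide":[-0.102,0.093,0.055],"yaw":0},{"slide":[-0.102,0.093,0.055],"yaw":0}]' 45; python3 - <<'E'
from h import *
s=shot("side","pics/s10.png");c=shot("top","pics/t10.png")
a=cv2.resize(cv2.imread("pics/s10.png")[175:235,270:350],None,fx=5,fy=5,interpolation=cv2.INTER_CUBIC)
b=cv2.resize(cv2.imread("pics/t10.png")[160:240,290:370],None,fx=4.8,fy=4.8,interpolation=cv2.INTER_CUBIC)
im=np.zeros((400,790,3),np.uint8);im[:300,:400]=a;im[:384,404:788]=b;cv2.imwrite("pics/d10.png",im)
E
```

```text
clock: 29.55
position: [0.4862, 0.1271, 0.1517]
ee_rot: [-0.035, 0.999, -0.001, -0.003]
ft_force: [1.0, -0.2, 1.3]
grip_width: 0.828
grasp_force: 0.0
```

View pics/d10.png

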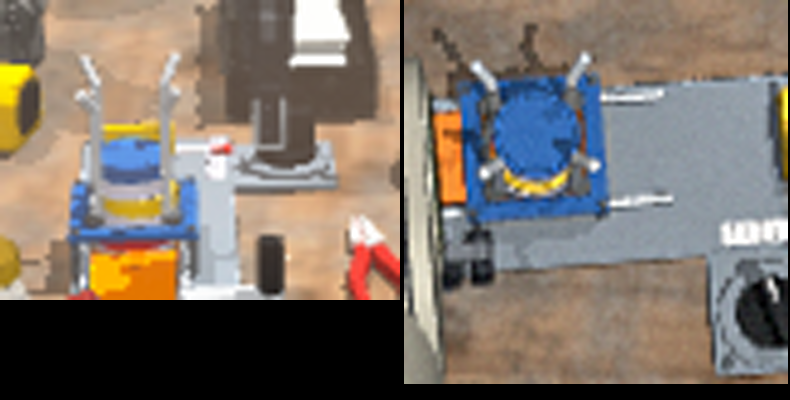

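The stack is right: a red sliver at crop (140,243), then yellow, then blue on top at (130,160), all upright. Next I grip the handle and push.

```bash
python3 -m inch '[{"slide":[0,0.001,-0.03],"yaw":0},{"slide":[0,0.001,-0.06],"yaw":0},{"slide":[0,0.001,-0.085],"yaw":0},{"slide":[0,0.001,-0.098],"yaw":0},{"slide":[0,0.001,-0.098],"yaw":0}]' 90; python3 -m inch '[{"slide":[0,0,0],"yaw":0},{"slide":[0,0,0],"yaw":0},{"slide":[0,0,0],"yaw":0},{"slide":[0,0,0],"yaw":0},{"slide":[0,0,0],"yaw":0},{"slide":[0,0,0],"yaw":0},{"slide":[0,0,0],"yaw":0},{"slide":[0,0,0],"yaw":0}]' 255 40
```

```text
clock: 30.07
position: [0.4868, 0.1272, 0.0528]
ee_rot: [-0.034, 0.999, -0.001, -0.003]
ft_force: [-0.1, -0.6, 0.4]
grip_width: 0.646
grasp_force: 0.0
clock: 30.73
position: [0.488, 0.1278, 0.0553]
ee_rot: [-0.035, 0.999, -0.0, -0.001]
ft_force: [-1.5, -4.6, 9.5]
grip_width: 0.19
grasp_force: 38.9
```

```bash
python3 -m inch '[{"slide":[0,-0.004,0.002],"yaw":0},{"slide":[0.001,-0.011,0.002],"yaw":0},{"slide":[0.0013,-0.018,0.002],"yaw":0},{"slide":[0.002,-0.026,0.002],"yaw":0},{"slide":[0.0025,-0.034,0.002],"yaw":0},{"slide":[0.003,-0.042,0.002],"yaw":0},{"slide":[0.0036,-0.05,0.002],"yaw":0},{"slide":[0.0042,-0.058,0.002],"yaw":0},{"slide":[0.0048,-0.066,0.002],"yaw":0},{"slide":[0.0054,-0.074,0.002],"yaw":0},{"slide":[0.006,-0.082,0.002],"yaw":0},{"slide":[0.0065,-0.09,0.002],"yaw":0},{"slide":[0.007,-0.098,0.002],"yaw":0},{"slide":[0.0076,-0.105,0.002],"yaw":0},{"slide":[0.008,-0.111,0.002],"yaw":0},{"slide":[0.0083,-0.115,0.002],"yaw":0},{"slide":[0.0085,-0.118,0.002],"yaw":0},{"slide":[0.0085,-0.12,0.002],"yaw":0},{"slide":[0.0085,-0.12,0.002],"yaw":0}]'
```

```text
clock: 32.32
position: [0.4967, 0.0098, 0.0563]
ee_rot: [-0.035, 0.999, 0.001, -0.001]
ft_force: [5.0, 9.7, 5.3]
grip_width: 0.19
grasp_force: 41.7
```

```bash
python3 -m inch '[{"slide":[0,0,0],"yaw":0},{"slide":[0,0.001,0],"yaw":0},{"slide":[0,0.001,0],"yaw":0},{"slide":[0,0.001,0],"yaw":0},{"slide":[0,0.001,0.03],"yaw":0},{"slide":[0,0.001,0.07],"yaw":0},{"slide":[0,0.001,0.11],"yaw":0},{"slide":[-0.03,0.04,0.13],"yaw":0},{"slide":[-0.03,0.08,0.13],"yaw":0},{"slide":[-0.03,0.12,0.13],"yaw":0},{"slide":[-0.03,0.16,0.13],"yaw":0},{"slide":[-0.03,0.16,0.13],"yaw":0}]' 120; python3 - <<'E'
from h import *
print(get_obs()['joint_pos'])
for n in("top","side"):
  s=shot(n,f"pics/{n}11.png")
  for k,(a,b) in HUE.items():
    for ce,st in blobs(mask(s,a,b),20):
        if 250<ce[0]<400 and 140<ce[1]<250: print(n,k,ce,st,onz(s,*ce,.034))
t=cv2.imread("pics/top11.png");g=cv2.cvtColor(t,cv2.COLOR_BGR2GRAY);print(g[200:211,364:378])
E
```

```text
clock: 33.32
position: [0.4638, 0.1748, 0.1856]
ee_rot: [-0.039, 0.999, 0.001, -0.002]
ft_force: [-0.1, -0.1, -0.8]
grip_width: 0.532
grasp_force: 0.0
[-1.5284  0.1435  1.178   1.912  -0.1468  1.182   1.3504]
top red [352.0253 188.1561] [344 180  17  17 237] [ 0.5974 -0.0776  0.034 ]
top red [302.098  247.5608] [283 241  37  17 255] [0.4088 0.0783 0.034 ]
top yellow [386.7339 151.1651] [381 146  13  11 109] [ 0.7191 -0.1898  0.034 ]
top yellow [371.883  188.3404] [369 178   7  20  94] [ 0.5973 -0.1405  0.034 ]
top blue [316.0852 194.2   ] [302 176  31  31 270] [0.5771 0.0361 0.034 ]
top blue [316.4262 186.0034] [308 176  18  21 298] [0.6034 0.0352 0.034 ]
side red [346.1061 231.3182] [340 224  15  17 132] [0.4101 0.1322 0.034 ]
side yellow [269.6719 191.375 ] [265 188  11   8  64] [ 0.7257 -0.2239  0.034 ]
side yellow [264.2267 224.5733] [257 222  16   7  75] [0.7    0.0854 0.034 ]
side blue [295.6964 206.5893] [291 204  11   6  56] [ 0.6025 -0.0713  0.034 ]
side blue [297.9639 219.0723] [284 211  25  12  83] [0.5839 0.0387 0.034 ]
[[155 155 147 131 125 120 255 109 149 149 150 152 152 152]
 [153 154 149 151 148 151 255 142 146 150 143 149 154 154]
 [150 154 151 151 145 149 255 163 144 152 147 151 152 149]
 [152 150 151 149 143 139 242 190 140 145 146 144 141 145]
 [147 143 146 146 140 123 224 204 149 149 163 150 150 153]
 [147 170 169 192 188 172 191 233 201 193 234 210 188 220]
 [183 245 239 253 255 255 188 253 255 213 255 253 218 255]
 [217 255 250 214 255 254 108 132 252 196 253 248 224 247]
 [216 255 250 200 255 254 119 117 226 236 255 254 247 205]
 [210 253 249 168 255 254 205 105 223 254 253 250 221 157]
 [162 175 188 195 182 133  78  99  97 109 134 135 136 139]]
```

```bash
python3 -m inch '[{"slide":[0,-0.254,0.02],"yaw":-1.575},{"slide":[0,-0.254,0.02],"yaw":-1.575},{"slide":[0,-0.254,0.02],"yaw":-1.575},{"slide":[0,-0.254,0.02],"yaw":-1.575},{"slide":[0,-0.254,0.02],"yaw":-1.575},{"slide":[0,-0.254,0.02],"yaw":-1.575},{"slide":[0,-0.254,0.02],"yaw":-1.575},{"slide":[0.134,-0.254,0.02],"yaw":-1.575},{"slide":[0.134,-0.254,0.02],"yaw":-1.575},{"slide":[0.134,-0.254,0.02],"yaw":-1.575},{"slide":[0.134,-0.254,0.02],"yaw":-1.575},{"slide":[0.134,-0.254,0.02],"yaw":-1.575},{"slide":[0.134,-0.254,0.02],"yaw":-1.575},{"slide":[0.134,-0.254,0.02],"yaw":-1.575},{"slide":[0.134,-0.254,0.02],"yaw":-1.575}]' 45;  python3 -c "
from h import *
print(get_obs()['joint_pos'])"
```

```text
clock: 34.67
position: [0.5985, -0.088, 0.2046]
ee_rot: [0.687, 0.727, -0.001, -0.002]
ft_force: [0.1, 0.9, 0.6]
grip_width: 0.826
grasp_force: 0.0
[-0.7933  0.578   1.2168  1.6112 -0.553   1.3491  0.5556]
```

```bash
python3 -m inch '[{"slide":[0,0.006,-0.04],"yaw":0.015},{"slide":[0,0.006,-0.08],"yaw":0.015},{"slide":[0,0.006,-0.12],"yaw":0.015},{"slide":[0,0.006,-0.14],"yaw":0.015},{"slide":[0,0.006,-0.14],"yaw":0.015},{"slide":[0,0.006,-0.14],"yaw":0.015}]'
```

```text
clock: 35.17
position: [0.5985, -0.0801, 0.066]
ee_rot: [0.677, 0.736, 0.001, -0.002]
ft_force: [0.1, 0.1, -0.1]
grip_width: 0.821
grasp_force: 0.0
```

```bash
python3 -m inch '[{"slide":[-0.001,0.0015,-0.02],"yaw":0},{"slide":[-0.001,0.0015,-0.035],"yaw":0},{"slide":[-0.001,0.0015,-0.043],"yaw":0},{"slide":[-0.001,0.0015,-0.043],"yaw":0}]'; python3 -m inch '[{"slide":[0,0,0],"yaw":0},{"slide":[0,0,0],"yaw":0},{"slide":[0,0,0],"yaw":0},{"slide":[0,0,0],"yaw":0},{"slide":[0,0,0],"yaw":0},{"slide":[0,0,0],"yaw":0}]' 255 40
```

```text
clock: 35.5
position: [0.5977, -0.0778, 0.022]
ee_rot: [0.678, 0.735, 0.001, -0.002]
ft_force: [0.3, 0.6, 0.8]
grip_width: 0.822
grasp_force: 0.0
clock: 36.0
position: [0.5988, -0.0782, 0.0236]
ee_rot: [0.678, 0.735, 0.002, -0.001]
ft_force: [-0.8, 0.3, 7.6]
grip_width: 0.638
grasp_force: 43.0
```

```bash
python3 -m inch '[{"slide":[0,0,0.01],"yaw":0},{"slide":[0,0,0.04],"yaw":0},{"slide":[0,0,0.08],"yaw":0},{"slide":[0,0,0.12],"yaw":0},{"slide":[0,0,0.16],"yaw":0},{"slide":[0,0,0.18],"yaw":0},{"slide":[0,0,0.18],"yaw":0}]'; python3 - <<'E'
from h import *
c=shot("top")
t=cv2.imread("pics/top0.png");h=cv2.cvtColor(t,cv2.COLOR_BGR2HSV)
w=((h[...,2]>190)&(h[...,1]<40)).astype(np.uint8);w[:,:395]=0;w[:,500:]=0;w[:200]=0;w[255:]=0
for r in range(219,244,2): print(r,np.flatnonzero(w[r])[[0,-1]] if w[r].any() else None, end=' ')
print()
for u in (408,412,416,420,424): 
    q=np.flatnonzero(w[:,u]);k=h[200:256,u,2];d=np.flatnonzero(k<75)+200
    print(u,q[0],q[-1],onz(c,u,q[0]-.5,.024)[:2],onz(c,u,q[-1]+.5,.024)[:2],'dark',d[0],d[-1],'rim x',onz(c,u,d[-1]+.5,.048)[:2],onz(c,u,d[0]-.5,.048)[:2])
    print(k[35:52])
print(h[230,392:412,2],h[230,420:436,2])
E
```

```text
clock: 36.58
position: [0.5998, -0.079, 0.208]
ee_rot: [0.678, 0.735, 0.004, 0.001]
ft_force: [0.3, -0.6, -1.3]
grip_width: 0.639
grasp_force: 42.8
219 [427 479] 221 [418 480] 223 [406 480] 225 [406 481] 227 [406 481] 229 [407 482] 231 [407 482] 233 [407 475] 235 [407 463] 237 [407 450] 239 [408 438] 241 None 243 None 
408 222 240 [ 0.4937 -0.2546] [ 0.4338 -0.253 ] dark 205 247 rim x [ 0.411  -0.2467] [ 0.5443 -0.2502]
[249 252 254 255 255 223  45  34  42  40  37  48  74 121 146 133 143]
412 222 239 [ 0.4938 -0.2672] [ 0.437  -0.2656] dark 206 246 rim x [ 0.4141 -0.2591] [ 0.5412 -0.2626]
[245 246 247 249 255 165  17  34  48  42  45  37  83 146 136 139 132]
416 222 239 [ 0.4939 -0.2798] [ 0.4371 -0.2782] dark 205 246 rim x [ 0.4142 -0.2714] [ 0.5445 -0.2751]
[242 242 244 254 255 100  17  42  36  41  43  53  96 148 137 134 137]
420 221 239 [ 0.4971 -0.2925] [ 0.4372 -0.2907] dark 205 246 rim x [ 0.4143 -0.2836] [ 0.5446 -0.2876]
[239 242 243 253 255  31  23  39  43  43  45  65 100 152 144 143 142]
424 221 239 [ 0.4972 -0.3052] [ 0.4373 -0.3033] dark 205 246 rim x [ 0.4144 -0.2959] [ 0.5447 -0.3   ]
[244 244 246 250 221   3  21  36  47  41  45  68  96 140 136 136 133]
[162 152 139  70  76  79  52  21  20  26  76  62  34  87 176 255 247 243
 242 243] [243 243 243 241 244 246 233 154 126 200 248 238 237 239 240 238]
```

```bash
python3 -m inch '[{"slide":[-0.132,-0.2,-0.04],"yaw":0},{"slide":[-0.132,-0.2,-0.04],"yaw":0},{"slide":[-0.132,-0.2,-0.04],"yaw":0},{"slide":[-0.132,-0.2,-0.04],"yaw":0},{"slide":[-0.132,-0.2,-0.04],"yaw":0},{"slide":[-0.132,-0.2,-0.04],"yaw":0},{"slide":[-0.132,-0.2,-0.04],"yaw":0},{"slide":[-0.132,-0.2,-0.07],"yaw":0},{"slide":[-0.132,-0.2,-0.1],"yaw":0},{"slide":[-0.132,-0.2,-0.1],"yaw":0},{"slide":[-0.132,-0.2,-0.1],"yaw":0},{"slide":[-0.132,-0.2,-0.1],"yaw":0}]'; python3 -c "
from h import *
print(get_obs()['joint_pos'])"
```

```text
clock: 37.63
position: [0.4663, -0.2782, 0.1035]
ee_rot: [0.678, 0.735, 0.001, -0.002]
ft_force: [0.6, 0.1, 0.3]
grip_width: 0.642
grasp_force: 43.0
[-0.4627  0.5176  1.1552  1.8806 -0.5353  1.1017  0.9822]
```

```bash
python3 -m inch '[{"slide":[0.001,-0.001,-0.02],"yaw":0},{"slide":[0.001,-0.001,-0.04],"yaw":0},{"slide":[0.001,-0.001,-0.052],"yaw":0},{"slide":[0.001,-0.001,-0.052],"yaw":0}]';python3 -m inch '[{"slide":[0,0,-0.004],"yaw":0},{"slide":[0,0,-0.006],"yaw":0},{"slide":[0,0,-0.006],"yaw":0}]'; python3 -c "
from h import *
s=shot('side','pics/s12.png');c=shot('top','pics/t12.png')
a=cv2.resize(cv2.imread('pics/s12.png')[130:205,290:370],None,fx=5,fy=5,interpolation=cv2.INTER_CUBIC)
b=cv2.resize(cv2.imread('pics/t12.png')[190:260,390:465],None,fx=5,fy=5,interpolation=cv2.INTER_CUBIC)
im=np.zeros((400,790,3),np.uint8);im[:375,:400]=a;im[:350,410:785]=b;im=(255*(im/255.)**.6).astype(np.uint8);cv2.imwrite('pics/d12.png',im)"
```

```text
clock: 37.97
position: [0.4667, -0.2783, 0.0497]
ee_rot: [0.678, 0.735, 0.001, -0.003]
ft_force: [-1.3, 0.7, -1.3]
grip_width: 0.64
grasp_force: 43.0
clock: 38.22
position: [0.4676, -0.2791, 0.0452]
ee_rot: [0.678, 0.735, 0.002, -0.001]
ft_force: [0.1, 0.4, 0.0]
grip_width: 0.64
grasp_force: 43.0
```

View pics/d12.png

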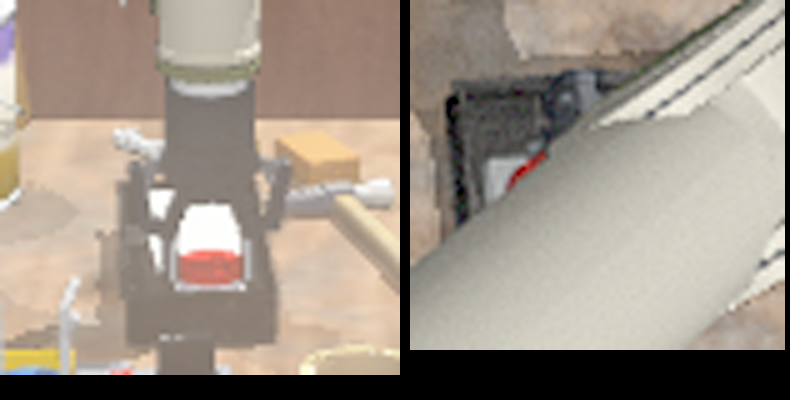

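The red tin, at side crop (210,268), hangs over the low white box inside the tray. I'll lower it in small steps until it touches.

```bash
for i in 1; do python3 -m inch '[{"slide":[0,0,-0.003],"yaw":0},{"slide":[0,0,-0.003],"yaw":0}]'; done; python3 -m inch '[{"slide":[0,0,-0.003],"yaw":0},{"slide":[0,0,-0.003],"yaw":0}]'
```

```text
clock: 38.48
position: [0.4672, -0.2788, 0.0415]
ee_rot: [0.678, 0.735, 0.001, -0.002]
ft_force: [0.1, -0.3, -1.2]
grip_width: 0.641
grasp_force: 43.0
clock: 38.65
position: [0.467, -0.2788, 0.0381]
ee_rot: [0.678, 0.735, 0.001, -0.002]
ft_force: [-0.1, 0.3, -1.5]
grip_width: 0.636
grasp_force: 43.0
```

```bash
python3 -m inch '[{"slide":[0,0,-0.003],"yaw":0},{"slide":[0,0,-0.003],"yaw":0}]'; python3 -m inch '[{"slide":[0,0,-0.003],"yaw":0},{"slide":[0,0,-0.003],"yaw":0}]'
```

```text
clock: 38.82
position: [0.467, -0.2788, 0.0351]
ee_rot: [0.678, 0.735, 0.001, -0.002]
ft_force: [0.2, 1.0, -0.7]
grip_width: 0.639
grasp_force: 43.0
clock: 38.98
position: [0.467, -0.2788, 0.0321]
ee_rot: [0.678, 0.735, 0.001, -0.002]
ft_force: [0.3, -0.1, -1.5]
grip_width: 0.64
grasp_force: 43.0
```

```bash
python3 -m inch '[{"slide":[0,0,-0.003],"yaw":0},{"slide":[0,0,-0.003],"yaw":0}]'; python3 -m inch '[{"slide":[0,0,-0.002],"yaw":0},{"slide":[0,0,-0.002],"yaw":0}]';python3 -m inch '[{"slide":[0,0,-0.002],"yaw":0},{"slide":[0,0,-0.002],"yaw":0}]'
```

```text
clock: 39.15
position: [0.467, -0.2788, 0.0291]
ee_rot: [0.678, 0.735, 0.001, -0.002]
ft_force: [0.5, 0.6, -0.5]
grip_width: 0.64
grasp_force: 43.0
clock: 39.32
position: [0.4671, -0.2788, 0.0273]
ee_rot: [0.678, 0.735, 0.001, -0.002]
ft_force: [-0.2, 0.0, -1.8]
grip_width: 0.638
grasp_force: 43.0
clock: 39.48
position: [0.4671, -0.2788, 0.0253]
ee_rot: [0.678, 0.735, 0.001, -0.002]
ft_force: [-0.5, -1.6, -0.4]
grip_width: 0.639
grasp_force: 43.0
```

```bash
python3 -m inch '[{"slide":[0,0,-0.002],"yaw":0},{"slide":[0,0,-0.002],"yaw":0}]'; python3 -m inch '[{"slide":[0,0,-0.002],"yaw":0},{"slide":[0,0,-0.002],"yaw":0}]'
```

```text
clock: 39.65
position: [0.4671, -0.2788, 0.0233]
ee_rot: [0.678, 0.735, 0.001, -0.002]
ft_force: [-0.3, 0.9, -1.4]
grip_width: 0.637
grasp_force: 43.0
clock: 39.82
position: [0.467, -0.2788, 0.0213]
ee_rot: [0.678, 0.735, 0.001, -0.002]
ft_force: [0.1, -0.2, -1.1]
grip_width: 0.637
grasp_force: 43.0
```

```bash
python3 -m inch '[{"slide":[0,0,-0.0015],"yaw":0},{"slide":[0,0,-0.0015],"yaw":0}]'; python3 -m inch '[{"slide":[0,0,-0.0015],"yaw":0},{"slide":[0,0,-0.0015],"yaw":0}]'
```

```text
clock: 39.98
position: [0.467, -0.2789, 0.0198]
ee_rot: [0.678, 0.735, 0.001, -0.002]
ft_force: [-0.2, 0.2, -0.8]
grip_width: 0.639
grasp_force: 43.0
clock: 40.15
position: [0.4673, -0.279, 0.0186]
ee_rot: [0.678, 0.735, 0.001, -0.002]
ft_force: [0.7, 0.2, 0.7]
grip_width: 0.639
grasp_force: 43.4
```

```bash
python3 -m inch '[{"slide":[0,0,0],"yaw":0},{"slide":[0,0,0],"yaw":0},{"slide":[0,0,0],"yaw":0},{"slide":[0,0,0],"yaw":0},{"slide":[0,0,0.01],"yaw":0},{"slide":[0,0,0.03],"yaw":0},{"slide":[0,0,0.06],"yaw":0},{"slide":[0,0,0.1],"yaw":0},{"slide":[0,0,0.14],"yaw":0},{"slide":[0,0.04,0.16],"yaw":0},{"slide":[0,0.08,0.16],"yaw":0.1},{"slide":[0,0.12,0.16],"yaw":0.22},{"slide":[0,0.16,0.16],"yaw":0.34},{"slide":[0,0.2,0.16],"yaw":0.46},{"slide":[0,0.24,0.16],"yaw":0.58},{"slide":[0.02,0.28,0.16],"yaw":0.7},{"slide":[0.03,0.288,0.16],"yaw":0.82},{"slide":[0.03,0.288,0.16],"yaw":0.94},{"slide":[0.03,0.288,0.16],"yaw":1.06},{"slide":[0.03,0.288,0.16],"yaw":1.06}]' 72; python3 - <<'E'
from h import *
for n in("top","side"):
  s=shot(n,f"pics/{n}13.png")
  for ce,st in blobs(mask(s,174,6),15):
        if 270<ce[0]<470 and 140<ce[1]<250: print(n,ce,st,onz(s,*ce,.029))
E
```

```text
clock: 41.82
position: [0.4972, 0.0089, 0.179]
ee_rot: [0.211, 0.978, 0.0, -0.002]
ft_force: [0.4, -0.0, 0.7]
grip_width: 0.72
grasp_force: 0.0
top [416.1464 229.8368] [408 221  18  18 239] [ 0.4671 -0.2782  0.029 ]
top [293.3731 243.5224] [283 240  20   7  67] [0.4213 0.1058 0.029 ]
side [331.625 186.375] [326 185  12   3  24] [ 0.4695 -0.2946  0.029 ]
side [346.1333 231.4593] [340 224  15  17 135] [0.41   0.1236 0.029 ]
```

```bash
python3 -m inch '[{"slide":[0,0,-0.02],"yaw":0.12},{"slide":[0,0,-0.03],"yaw":0.24},{"slide":[0,0,-0.03],"yaw":0.36},{"slide":[0,0,-0.03],"yaw":0.5},{"slide":[0,0,-0.03],"yaw":0.5},{"slide":[0,0,-0.03],"yaw":0.5}]' 90
```

```text
clock: 42.42
position: [0.4972, 0.0087, 0.1488]
ee_rot: [-0.032, 0.999, -0.0, -0.002]
ft_force: [-0.3, -0.9, 0.5]
grip_width: 0.651
grasp_force: 0.0
```

```bash
python3 -m inch '[{"slide":[0,0.001,-0.03],"yaw":0},{"slide":[0,0.001,-0.06],"yaw":0},{"slide":[0,0.001,-0.082],"yaw":0},{"slide":[0,0.001,-0.095],"yaw":0},{"slide":[0,0.001,-0.095],"yaw":0}]'; python3 -m inch '[{"slide":[0,0,0],"yaw":0},{"slide":[0,0,0],"yaw":0},{"slide":[0,0,0],"yaw":0},{"slide":[0,0,0],"yaw":0},{"slide":[0,0,0],"yaw":0},{"slide":[0,0,0],"yaw":0},{"slide":[0,0,0],"yaw":0},{"slide":[0,0,0],"yaw":0}]' 255 40; python3 -m inch '[{"slide":[-0.0005,0.008,0.002],"yaw":0},{"slide":[-0.001,0.016,0.002],"yaw":0},{"slide":[-0.002,0.026,0.002],"yaw":0},{"slide":[-0.0026,0.036,0.002],"yaw":0},{"slide":[-0.0033,0.046,0.002],"yaw":0},{"slide":[-0.004,0.056,0.002],"yaw":0},{"slide":[-0.0048,0.066,0.002],"yaw":0},{"slide":[-0.0055,0.076,0.002],"yaw":0},{"slide":[-0.0062,0.086,0.002],"yaw":0},{"slide":[-0.007,0.096,0.002],"yaw":0},{"slide":[-0.0077,0.106,0.002],"yaw":0},{"slide":[-0.0083,0.113,0.002],"yaw":0},{"slide":[-0.0085,0.118,0.002],"yaw":0},{"slide":[-0.0086,0.121,0.002],"yaw":0},{"slide":[-0.0086,0.121,0.002],"yaw":0}]'
```

```text
clock: 42.83
position: [0.4956, 0.0097, 0.0514]
ee_rot: [-0.032, 0.999, -0.001, -0.004]
ft_force: [-0.3, -1.0, 0.5]
grip_width: 0.648
grasp_force: 0.0
clock: 43.5
position: [0.498, 0.0103, 0.0549]
ee_rot: [-0.035, 0.999, 0.0, -0.001]
ft_force: [-1.6, -0.7, 6.1]
grip_width: 0.189
grasp_force: 38.8
clock: 44.75
position: [0.488, 0.128, 0.0558]
ee_rot: [-0.034, 0.999, -0.002, -0.003]
ft_force: [-5.7, -17.0, 12.4]
grip_width: 0.187
grasp_force: 43.2
```

```bash
python3 -m inch '[{"slide":[0,-0.001,0],"yaw":0},{"slide":[0,-0.001,0],"yaw":0},{"slide":[0,-0.001,0],"yaw":0},{"slide":[0,-0.001,0],"yaw":0},{"slide":[0,-0.001,0],"yaw":0},{"slide":[0,-0.001,0.03],"yaw":0},{"slide":[0,-0.001,0.07],"yaw":0},{"slide":[0,-0.001,0.11],"yaw":0},{"slide":[-0.04,0.03,0.14],"yaw":0},{"slide":[-0.04,0.07,0.14],"yaw":0},{"slide":[-0.04,0.11,0.14],"yaw":0},{"slide":[-0.04,0.15,0.14],"yaw":0},{"slide":[-0.04,0.19,0.14],"yaw":0},{"slide":[-0.04,0.19,0.14],"yaw":0}]' 120; python3 - <<'E'
from h import *
s=shot("side","pics/s14.png");c=shot("top","pics/t14.png")
a=cv2.resize(cv2.imread("pics/s14.png")[165:245,265:350],None,fx=4,fy=5,interpolation=cv2.INTER_CUBIC)
b=cv2.resize(cv2.imread("pics/t14.png")[155:265,250:510],None,fx=1.7*1.0,fy=1.7*1.0,interpolation=cv2.INTER_CUBIC)
t=cv2.imread("pics/t14.png")
b2=cv2.resize(t[165:240,260:385],None,fx=3.5,fy=3.5,interpolation=cv2.INTER_CUBIC)
im=np.zeros((480,800,3),np.uint8);im[:400,:340]=a;im[:b2.shape[0],345:345+b2.shape[1]]=b2;im[270:270+b.shape[0],345:345+b.shape[1]]=b;cv2.imwrite("pics/d14.png",im)
g=cv2.cvtColor(t,cv2.COLOR_BGR2GRAY);print(g[200:210,368:374])
E
```

```text
clock: 45.92
position: [0.4457, 0.3302, 0.1949]
ee_rot: [-0.04, 0.999, 0.0, -0.002]
ft_force: [-0.7, 1.3, -0.1]
grip_width: 0.523
grasp_force: 0.0
[[127 127 255 110 155 155]
 [147 153 255 145 153 147]
 [146 150 255 163 148 155]
 [149 141 243 194 145 150]
 [138 131 230 206 148 156]
 [191 174 192 234 208 192]
 [255 255 195 255 255 217]
 [255 255 109 134 253 201]
 [255 255 121 117 227 235]
 [255 254 207 107 225 255]]
```

View pics/d14.png

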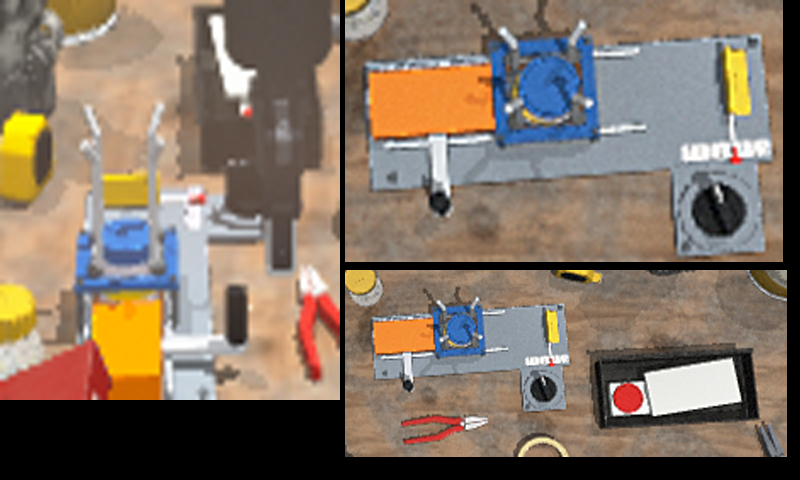

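The pusher is fully back, with the handle at crop (438,203). Yellow has dropped to the bottom with blue above it, the pointer is still on the red mark, and the red tin stands in the tray at (628,397). Now handing in.

```bash
python3 -c "
from workcell import *
print(hand_in())"
```

```text
the job is handed in; nothing more can be done
None
```

The job is handed in: red is issued and upright in the tray, yellow then blue have dropped in the tower (no green tin on the bench), the pusher is fully back and the stop is on its mark.

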